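# Refill the badge press's magazine

### The arm

A 7-joint arm with a two-finger parallel gripper is mounted at the origin on the work surface. World frame = base frame: x ahead of the robot, y to its left, z up, the work surface at z = 0. Lengths are in m, angles in rad, forces in N, time in s.
With the tool pointing down it reaches from about 0.4 to 0.875 m from the base axis. Payload 4.4 kg.
Tool frame: the origin (TCP) lies on the centre line of the jaws, within the pads' length; the fingertips stand r.tip_reach ahead of it and the grasp point (between the pads) is the TCP (r.tip_reach is the distance from the TCP to the fingertips, in m); z points along the fingers, y is the direction in which the jaws open and shut (so a half turn about z gives the same grasp; the last joint's range is limited). The gripper opens to 85 mm and grips with 20 to 120 N. Pads are 22 mm wide; open, the fingers measure 114 mm over their backs; the gripper's body (76 mm by 85 mm) begins 54 mm behind the grasp point. The pads swing forward as they close: fully open they stand 13 mm farther back than shut.
Start: joints at [-1.234, 0.628, 0.038, 1.517, -0.027, 0.996, -0.02], TCP at [0.255, 0.598, 0.25] pointing down, gripper open.
Joint ranges: [-3.06, 3.06], [-0.37, 2.12], [-1.25, 1.32], [0.18, 2.47], [-1.1, 4.24], [0.23, 1.98], [-2.94, 2.94]. Speed limits (rad/s): [2.57, 2.57, 3.14, 3.14, 3.14, 3.14, 3.14].

### API

Orientations are given as a unit quaternion [w, x, y, z].
In Python, from plant import r gives the robot as it stands.
- The arm moves only by the tool servo_tool, never from a script. Its argument "moves" is a list of rows, each a list of 6 numbers: the shift along the tool's x, y, z in cm, then the turn, a rotation vector about the tool's x, y, z in degrees. A call has 1 to 12 rows; each row shifts and turns the commanded pose from where the row before left it, along the tool's axes as they then stand; what a row does not reach is not made up. A row lasts 1/12 s, in which the tool goes at most 41.7 mm and 7.16 degrees, less where a joint would pass 70% of its speed; a pose out of reach is approached as far as the arm can. A call is refused whole if a number of a shift passes 4.17 or a number of a turn 7.16, either way. A call with a gripper value outside its range is refused whole. "hand" is the opening, from -1 (shut) to 1 (fully open), set as the call begins (left out, the last holds). The fingers move at their own pace and stop on an object; the grip force is fixed at half the most. Time passes only in rows, so rows that do not move let the fingers close. It gives the time, the measured TCP pose, the force and the opening at its end, in the units of the state.
- r.get_obs(): the state, without advancing time (a new reading comes with each control period).
- r.snapshot(name): name is "scene" or "top"; returns the picture (400x640x3 uint8, red, green, blue); there is no depth.
- r.camera_model(name): a dict with "fx", "fy", "cx", "cy" (pixels), "world_to_cam" (4x4, takes a point from world to camera coordinates). Camera axes: x right, y up, looking along -z (the intrinsics and any distortion apply to the point x, -y, -z); pixel columns grow to the right and rows downward; lengths in m; the calibration is good to about 2 mm. A picture is of the moment at which its call begins. camera_model takes no time and is no camera call.
- r.sign_off(): hands the job in, once; it reports no verdict.
The state is a dict: "time_s": time; "q": joint angles; "joint_velocities": joint speeds; "effort": joint torques, N m; "tcp_pos": TCP position; "tcp_rot": TCP orientation; "ft_force": force on the tool from outside, world axes, zero at the start; "wrist_torque": the same for the moment, N m; "width": finger opening in m.
Only numpy, scipy, OpenCV 4.12 (cv2) and the standard library are available. Lean on these libraries where they do the work, as an engineer would, in place of code of your own. Each camera call takes 0.05 s, during which the arm holds its last target. There are 200 camera calls.

### The job

Refill the badge press's feeder: push the shutter fully closed by its red knob and take the cap off the clear magazine tube, then load every orange cartridge on the table flat, one on top of another, into the tube. Finally set the cap back over the tube's rim so that it sits fully down and level. Leave the other things on the table where they are.

Things in the scene. Friction and masses are not known exactly. Their poses are not given: they have to be found in the camera images.
- tube_mouth (a point): Centre of the rim of the clear plastic tube upright on the bolted-down black feeder (place and yaw vary), 169 mm above the table. Outside 51 mm across, bore 43 mm; the top 6 mm flare to 57 mm outside, 49 mm inside. z up; x is the shutter's closing direction, away from its knob. Feeder base: 110 mm wide, 12 mm thick, from 180 mm on the knob side of the tube to 80 mm beyond it.
- tube_foot (a point): Centre of the lower end of the tube's bore, 51 mm above the table, 118 mm straight below tube_mouth, same axes. The closed shutter's upper face lies 1 mm under this point and carries the stack; if it is open, parts fall through into a 38 mm deep chute and cannot be got out again.
- shutter (a joint): Steel sliding blade under the tube, in m: 0 fully open, 0.05 fully closed (a stop). It starts at 0 to 0.015. It slides along the x axis of tube_foot with about 2 N of friction and stays where it is left.
- shutter_knob (a point): Red upright knob on the outer end of the blade: cylinder 18 mm across, from 50 to 90 mm above the table; this point is on its axis, 72 mm above the table. It lies on the feeder's x axis, on the -x side of the tube's axis, 165 mm from it when open, 115 mm when closed. Black rails beside the blade reach 51 mm above the table.
- cover: Loose aluminium cap, about 90 g, which starts on the tube. Disc 70 mm across, 6 mm thick, with a skirt 8 mm deep (76 mm across at its foot) that drops round the flared rim with 3 to 6 mm play all round. Red knob 20 mm across, from 6 to 36 mm above the origin. Origin: centre of the disc's under face, on tube_mouth when seated, 8 mm above the table when it stands there. z points to the knob.
- cartridge1: Refill cartridge of badge shells: an orange plastic puck with a steel-coloured core in both faces, 40 mm across and 20 mm thick, about 35 g, either way up. The origin is its middle, z its axis. Three to five cartridges are on the table, flat, either side of the feeder; some may be absent.
- cartridge2: Refill cartridge of badge shells: an orange plastic puck with a steel-coloured core in both faces, 40 mm across and 20 mm thick, about 35 g, either way up. The origin is its middle, z its axis. Three to five cartridges are on the table, flat, either side of the feeder; some may be absent.
- cartridge3: Refill cartridge of badge shells: an orange plastic puck with a steel-coloured core in both faces, 40 mm across and 20 mm thick, about 35 g, either way up. The origin is its middle, z its axis. Three to five cartridges are on the table, flat, either side of the feeder; some may be absent.
- cartridge4: Refill cartridge of badge shells: an orange plastic puck with a steel-coloured core in both faces, 40 mm across and 20 mm thick, about 35 g, either way up. The origin is its middle, z its axis. Three to five cartridges are on the table, flat, either side of the feeder; some may be absent.
- cartridge5: Refill cartridge of badge shells: an orange plastic puck with a steel-coloured core in both faces, 40 mm across and 20 mm thick, about 35 g, either way up. The origin is its middle, z its axis. Three to five cartridges are on the table, flat, either side of the feeder; some may be absent.
- die: Bystander: stepped steel die, 54 mm across, 18 mm high, among the cartridges. Origin at the centre of its underside. Leave alone.
- label_roll: Bystander: white paper roll, 52 mm across, 18 mm high, with a 26 mm hole, among the cartridges. Origin at the centre of its underside. Leave alone.
- pin_tin: Bystander: closed round blue tin, 60 mm across, 28 mm high, beyond the cartridges on the left. Origin at the centre of its underside. Leave alone.
- driver: Bystander: red-handled screwdriver, about 200 mm long, under 30 mm high, lying beyond the cartridges on the right. Leave alone.
There are look-alikes about, which are no part of the job. Leave any green, pink or yellow look-alike of the cartridge1 alone.

How it is judged:
By the outcome, as a careful person would: the job done as asked, in the order asked, and still so for the second after the job is handed in, with the robot touching nothing.
Of cartridge1, cartridge2, cartridge3, cartridge4, cartridge5 only 3 to 5 are there at a start; the rules pass over those that are not, and their reading is None.
At some moment in a run one of cartridge1, cartridge2, cartridge3, cartridge4, cartridge5 may be knocked a few centimetres aside while the robot is not near it.
Once in a run the grip may slacken for a moment while it holds something.
It also fails if it takes over 210 s, if anything falls off the work surface, if the arm or the gripper's body presses on something with over 40 N, if the wrist force passes 120 N, or if a joint passes its speed limit or range.

## Working session

There is one attempt and no reset: what is moved stays moved. The work goes in short steps, Python scripts to look and compute and a tool call to move; the robot and the scene stay as the last step left them, time stands still between calls to the robot, and variables do not carry over. Pictures are saved under pics/ and viewed, about 12 in all and at most 16, crops included, and the job is handed in when it is done.

Besides the shell and the picture viewer there is one more tool, called after "Emit:" as name([rows], argument=value, ...), one row to a line, values as JSON. servo_tool: Moves the arm, as the interface text tells. Its arguments: {"type":"object","properties":{"moves":{"type":"array","items":{"type":"array","items":{"type":"number"}}},"hand":{"type":"number"}},"required":["moves"]}

```bash
mkdir -p pics; ls; python3 - <<'E'
from plant import r
import cv2,numpy as np
np.set_printoptions(precision=4,suppress=True)
for n in("scene","top"):
    cv2.imwrite(f"pics/{n}0.png",r.snapshot(n)[...,::-1]); m=r.camera_model(n); print(n,m)
o=r.get_obs(); print(o, r.tip_reach)
E
```

```text
pics
scene {'fx': 480.03804967288124, 'fy': 480.03804967288124, 'cx': 319.6423198613488, 'cy': 200.69277618794604, 'world_to_cam': array([[ 0.4633,  0.8861,  0.0149, -0.2599],
       [-0.7538,  0.3852,  0.5323,  0.3269],
       [ 0.466 , -0.2578,  0.8464, -1.5047],
       [ 0.    ,  0.    ,  0.    ,  1.    ]])}
top {'fx': 426.51727848831734, 'fy': 426.51727848831734, 'cx': 314.77507042480016, 'cy': 195.28355673928354, 'world_to_cam': array([[-0.0271, -0.9996, -0.0113,  0.0135],
       [ 0.9898, -0.0284,  0.1396, -0.5587],
       [-0.1398, -0.0074,  0.9901, -1.1774],
       [ 0.    ,  0.    ,  0.    ,  1.    ]])}
{'time_s': 0.1, 'q': array([-1.2338,  0.6293,  0.0384,  1.5183, -0.027 ,  0.9963, -0.02  ]), 'joint_velocities': array([ 0.0003, -0.0024,  0.0007, -0.0017, -0.0001, -0.0012,  0.0006]), 'effort': array([  0.0025, -56.4528,   1.2304, -19.3974,   0.0114,   0.0054,
         0.    ]), 'tcp_pos': array([0.2546, 0.5975, 0.2495]), 'tcp_rot': array([-0.0001,  0.2   ,  0.9798, -0.0008]), 'ft_force': array([-0.4219,  0.5407, -0.3113]), 'wrist_torque': array([-0.0455, -0.0126,  0.0053]), 'width': 0.0854821534421626} 0.019
```

View pics/scene0.png

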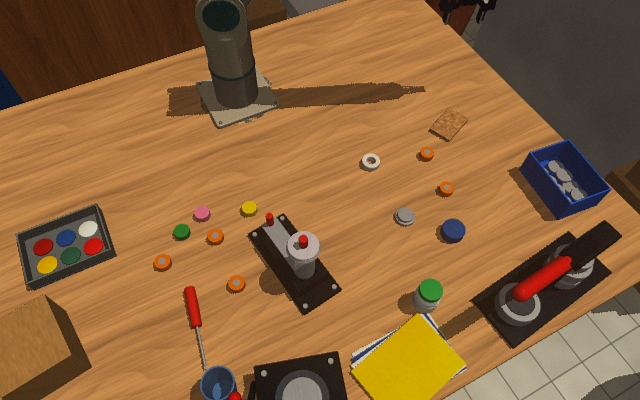

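View pics/top0.png

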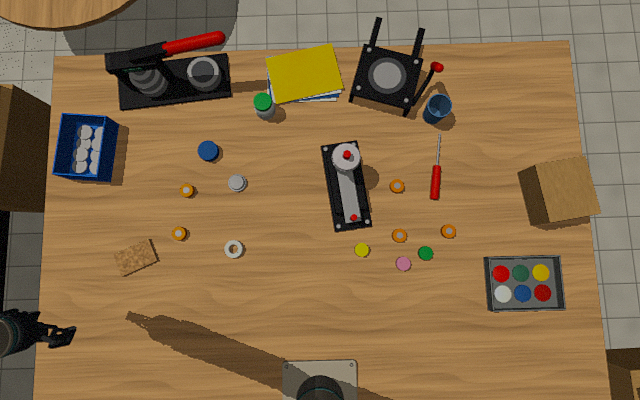

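```bash
cat > h.py <<'E'
from plant import r
import cv2,numpy as np
from scipy.spatial.transform import Rotation as R
from scipy.optimize import least_squares
np.set_printoptions(precision=4,suppress=True)
CAM={n:r.camera_model(n) for n in("scene","top")}
def proj(n,p):
    m=CAM[n]; c=m["world_to_cam"]@np.r_[p,1]
    return np.array([m["cx"]+m["fx"]*c[0]/-c[2], m["cy"]-m["fy"]*c[1]/-c[2]])
def tri(s,t):
    f=lambda p:np.r_[proj("scene",p)-s,proj("top",p)-t]
    q=least_squares(f,[.5,0,.05]); return q.x,np.abs(q.fun).max()
def onz(n,px,z):
    return np.r_[least_squares(lambda p:proj(n,[*p,z])-px,[.5,0]).x,z]
def snap(n,name,box=None,k=1):
    im=r.snapshot(n)[...,::-1].copy(); 
    if box: x0,y0,x1,y1=box; c=cv2.resize(im[y0:y1,x0:x1],None,fx=k,fy=k,interpolation=cv2.INTER_CUBIC)
    else: c=im
    cv2.imwrite(f"pics/{name}.png",c); return im
def blobs(im,lo,hi,amin=15):
    m=cv2.inRange(cv2.cvtColor(im,cv2.COLOR_BGR2HSV),lo,hi)
    cs,_=cv2.findContours(m,cv2.RETR_EXTERNAL,cv2.CHAIN_APPROX_NONE)
    return [(np.round(np.r_[cv2.minEnclosingCircle(c)[0],cv2.contourArea(c)],1),cv2.boundingRect(c)) for c in cs if cv2.contourArea(c)>amin]
def go(x,y,z,jaw=None):
    """shift in tool axes (cm) and turn about tool z (deg) to world x,y,z with jaw axis angle (deg, mod 180); tilt fix too"""
    o=r.get_obs(); T=R.from_quat(np.r_[o["tcp_rot"][1:],o["tcp_rot"][0]])
    d=T.inv().apply(np.array([x,y,z])-o["tcp_pos"])*100
    ty=T.apply([0,1,0]); a=np.degrees(np.arctan2(ty[1],ty[0]))
    turn=0 if jaw is None else -((jaw-a+90)%180-90)
    print("tcp",o["tcp_pos"],"jaw",round(a%180,2),"shift",d.round(2),"turn z",round(turn,2),"w",o["width"].round(4),"t",o["time_s"],"z ax",T.apply([0,0,1]).round(4),"q7",o["q"][6].round(2))
E
python3 - <<'E'
from h import *
for n in("scene","top"):
    im=cv2.imread(f"pics/{n}0.png")
    print(n,"orange");[print(b) for b in blobs(im,(5,170,120),(14,255,255))]
    print(n,"red");[print(b) for b in blobs(im,(0,190,100),(4,255,255),8)]
s=cv2.imread("pics/scene0.png");t=cv2.imread("pics/top0.png")
f=lambda i,x,y,k,w,h:cv2.resize(i[y:y+h,x:x+w],None,fx=k,fy=k,interpolation=cv2.INTER_CUBIC)
a=f(s,145,190,4,200,130)
b=f(t,320,130,4,200,130)
cv2.imwrite("pics/c1.png",a[:,:]);cv2.imwrite("pics/c2.png",b)
E
```

```text
scene orange
(array([236.4, 283.2, 202. ]), (228, 275, 18, 17))
(array([162.4, 261.7, 182. ]), (154, 253, 18, 16))
(array([215.1, 236.2, 169.5]), (207, 228, 17, 15))
(array([446.5, 188.5, 133. ]), (440, 181, 15, 16))
(array([426.2, 153.4, 114.5]), (420, 146, 14, 15))
scene red
(array([234.5, 397.6,  71. ]), (228, 391, 14, 9))
(array([190.5, 306.5, 355.5]), (185, 286, 17, 42))
(array([543.5, 277. , 982.5]), (515, 256, 57, 45))
(array([ 93. , 246.5, 230.5]), (84, 238, 19, 17))
(array([ 42.5, 246.5, 220.5]), (33, 238, 20, 17))
(array([303.5, 240.5,  47.5]), (299, 235, 9, 11))
(array([269.7, 216.7,  25.5]), (266, 213, 7, 8))
top orange
top red
(array([542.2, 292.2, 186. ]), (534, 285, 17, 16))
(array([501. , 273. , 189.5]), (493, 265, 16, 17))
(array([353.2, 216.9,  19.5]), (351, 214, 6, 6))
(array([434.5, 181.5, 210.5]), (430, 165, 11, 34))
(array([346.5, 153.5,  27.5]), (344, 150, 7, 8))
(array([437. ,  66. ,  50.5]), (432, 62, 11, 9))
(array([192.5,  41. , 572.5]), (162, 31, 62, 22))
```

View pics/c1.png

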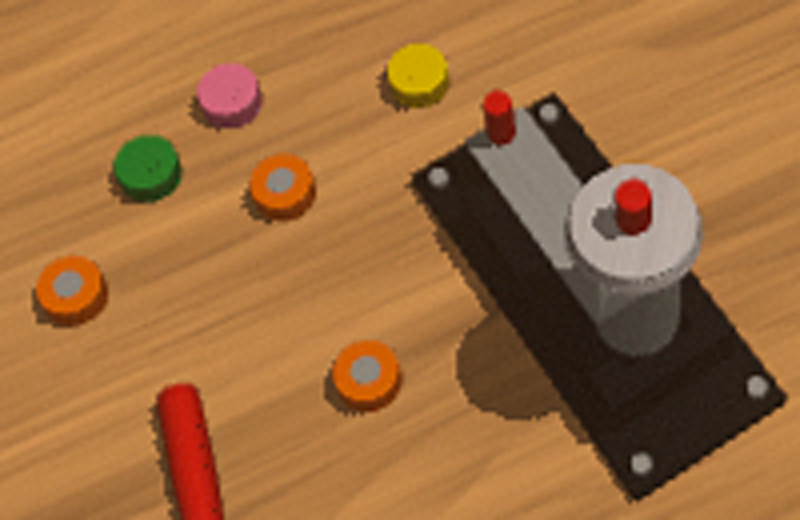

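View pics/c2.png

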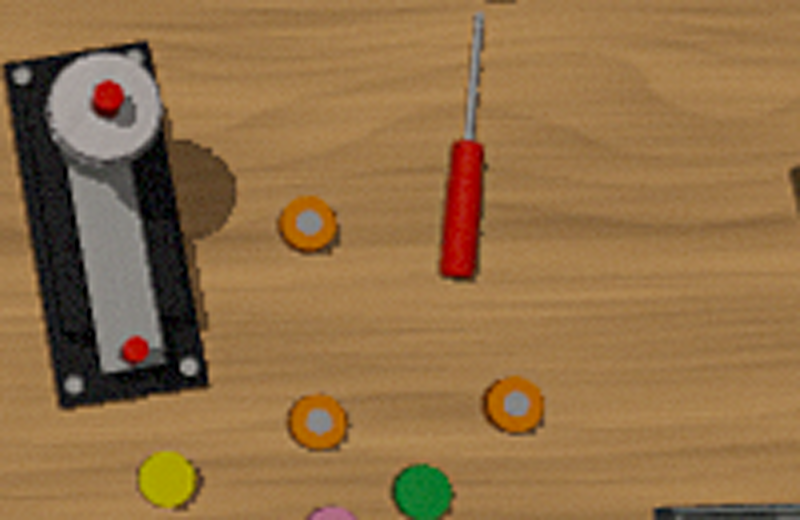

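```bash
cat >> h.py <<'E'
def cores(n,im,seeds):
    hsv=cv2.cvtColor(im,cv2.COLOR_BGR2HSV).astype(float); out=[]
    for s in seeds:
        x,y=np.round(s).astype(int); yy,xx=np.mgrid[y-4:y+5,x-4:x+5]
        w=np.clip(150-hsv[y-4:y+5,x-4:x+5,1],0,80)*(np.hypot(xx-s[0],yy-s[1])<5)
        out.append(np.array([(w*xx).sum(),(w*yy).sum()])/w.sum())
    return out
E
python3 - <<'E'
from h import *
s=cv2.imread("pics/scene0.png");t=cv2.imread("pics/top0.png")
S=cores("scene",s,[(161.7,260.7),(215,235),(236,282.5),(446.5,188),(426.5,153)])
T=cores("top",t,[(448.6,230.6),(399.6,235),(397,185.5),(187,190),(179,233)])
for a,b in zip(S,T):
    print(a,b,*tri(a,b),onz("top",b,.02),onz("scene",a,.02))
# knob tops
f=lambda c,o:(np.array(c)+.5)/4-.5+o
for nm,a,b in[("cap",f((632,191),(145,190)),f((107,96),(320,130))),("shut",f((498,101),(145,190)),f((136,348),(320,130)))]:
    print(nm,a,b,*tri(a,b))
go(.255,.598,.25,0)
E
```

```text
[161.4818 260.4665] [448.5569 230.5522] [ 0.449  -0.3805  0.0211] 0.052815559700036374 [ 0.449 -0.381  0.02 ] [ 0.4484 -0.3805  0.02  ]
[214.6059 234.5829] [399.3598 234.8942] [ 0.4407 -0.2393  0.0213] 0.2468695735154256 [ 0.4405 -0.2402  0.02  ] [ 0.4402 -0.2387  0.02  ]
[235.9244 281.9385] [396.7262 185.2102] [ 0.5844 -0.2399  0.0203] 0.1613347752613663 [ 0.5843 -0.2405  0.02  ] [ 0.5844 -0.2396  0.02  ]
[446.6907 186.8649] [185.6172 189.5673] [0.5897 0.3747 0.0202] 0.3473990479969302 [0.5892 0.3738 0.02  ] [0.5898 0.3758 0.02  ]
[426.796  151.5535] [177.8885 232.9312] [0.4641 0.3948 0.0209] 0.37968291739508686 [0.4637 0.3941 0.02  ] [0.4639 0.3965 0.02  ]
cap [302.625 237.375] [346.375 153.625] [ 0.6381 -0.0845  0.2053] 0.14799545294044947
shut [269.125 214.875] [353.625 216.625] [ 0.4906 -0.105   0.0914] 0.41417971523515007Traceback (most recent call last):
  File "<stdin>", line 11, in <module>
  File "h.py", line 30, in go
    print("tcp",o["tcp_pos"],"jaw",round(a%180,2),"shift",d.round(2),"turn z",round(turn,2),"w",o["width"].round(4),"t",o["time_s"],"z ax",T.apply([0,0,1]).round(4),"q7",o["q"][6].round(2))
                                                                                                ^^^^^^^^^^^^^^^^
AttributeError: 'float' object has no attribute 'round'
```

```bash
sed -i 's/o\["width"\].round(4)/round(float(o["width"]),4)/; s/o\["q"\]\[6\].round(2)/round(float(o["q"][6]),2)/' h.py; python3 - <<'E'
from h import *
f=lambda c,o:(np.array(c)+.5)/4-.5+o
T=[onz("top",f(c,(320,130)),.0125) for c in((22,76),(135,58),(73,385),(188,367))]
S=[onz("scene",f(c,(145,190)),.0125) for c in((438,177),(549,112),(757,386),(641,463))]
print(np.array(T));print(np.array(S))
a=(T[0]+T[1])/2;b=(T[2]+T[3])/2;d=a-b;print(b,a,np.degrees(np.arctan2(d[1],d[0])),np.linalg.norm(d))
d=(T[0]-T[2]+T[1]-T[3]);print(np.degrees(np.arctan2(d[1],d[0])))
d=(S[2]-S[1]+S[3]-S[0]);print(np.degrees(np.arctan2(d[1],d[0])), (S[0]+S[1])/2,(S[2]+S[3])/2)
E
```

```text
[[ 0.7012 -0.0363  0.0125]
 [ 0.7124 -0.1204  0.0125]
 [ 0.4716 -0.0661  0.0125]
 [ 0.4823 -0.1495  0.0125]]
[[ 0.48   -0.1477  0.0125]
 [ 0.4688 -0.0638  0.0125]
 [ 0.6991 -0.0336  0.0125]
 [ 0.7102 -0.1175  0.0125]]
[ 0.477  -0.1078  0.0125] [ 0.7068 -0.0784  0.0125] 7.300714802644178 0.23170344346352065
7.300714802644182
7.467813167897007 [ 0.4744 -0.1058  0.0125] [ 0.7046 -0.0756  0.0125]
```

```bash
python3 - <<'E'
from h import *
go(.451,-.1095,.25,97.4)
E
```

```text
tcp [0.2546 0.5975 0.2495] jaw 66.92 shift [-45.78 -57.35   0.05] turn z -30.48 w 0.0855 t 0.1 z ax [-0.0006 -0.0016 -1.    ] q7 -0.02
```

Emit:
servo_tool([
  [-2.3, -2.85, 0, 0, 0, 0],
  [-2.3, -2.85, 0, 0, 0, 0],
  [-2.3, -2.85, 0, 0, 0, 0],
  [-2.3, -2.85, 0, 0, 0, 0],
  [-2.3, -2.85, 0, 0, 0, 0],
  [-2.3, -2.85, 0, 0, 0, 0],
  [-2.3, -2.85, 0, 0, 0, 0],
  [-2.3, -2.85, 0, 0, 0, 0],
  [-2.3, -2.85, 0, 0, 0, 0],
  [-2.3, -2.85, 0, 0, 0, 0],
], hand=-1)

```text
time_s: 0.93
tcp_pos: [0.3546, 0.2438, 0.2502]
tcp_rot: [-0.0, 0.2, 0.98, -0.0]
ft_force: [-0.2, -0.1, 0.0]
width: 0.0002
```

Emit:
servo_tool([
  [-2.3, -2.85, 0, 0, 0, 0],
  [-2.3, -2.85, 0, 0, 0, 0],
  [-2.3, -2.85, 0, 0, 0, 0],
  [-2.3, -2.85, 0, 0, 0, 0],
  [-2.3, -2.85, 0, 0, 0, 0],
  [-2.3, -2.85, 0, 0, 0, 0],
  [-2.3, -2.85, 0, 0, 0, 0],
  [-2.3, -2.85, 0, 0, 0, 0],
  [-2.3, -2.85, 0, 0, 0, 0],
  [-2.3, -2.85, 0, 0, 0, 0],
])

```text
time_s: 1.77
tcp_pos: [0.4545, -0.1085, 0.2502]
tcp_rot: [-0.0, 0.2, 0.98, 0.0]
ft_force: [0.8, 0.1, -0.5]
width: -0.0003
```

Emit:
servo_tool([
  [0, 0, 0, 0, 0, -6.1],
  [0, 0, 0, 0, 0, -6.1],
  [0, 0, 0, 0, 0, -6.1],
  [0, 0, 0, 0, 0, -6.1],
  [0, 0, 0, 0, 0, -6.1],
  [0, 0, 0, 0, 0, 0],
])

```text
time_s: 2.27
tcp_pos: [0.4542, -0.1067, 0.25]
tcp_rot: [-0.0, -0.066, 0.998, 0.0]
ft_force: [-0.0, 0.2, -0.2]
width: -0.0003
```

```bash
python3 - <<'E'
from h import *
go(.451,-.1095,.08,97.4)
E
```

```text
tcp [ 0.4542 -0.1067  0.25  ] jaw 97.56 shift [ 0.34 -0.24 17.  ] turn z 0.16 w -0.0003 t 2.2667 z ax [-0.0007  0.0004 -1.    ] q7 1.88
```

Emit:
servo_tool([
  [0.3, -0.25, 3.4, 0, 0, 0],
  [0, 0, 3.4, 0, 0, 0],
  [0, 0, 3.4, 0, 0, 0],
  [0, 0, 3.4, 0, 0, 0],
  [0, 0, 3.4, 0, 0, 0],
  [0, 0, 0, 0, 0, 0],
])

```text
time_s: 2.77
tcp_pos: [0.4478, -0.1087, 0.0748]
tcp_rot: [-0.006, -0.063, 0.998, 0.001]
ft_force: [-0.5, 0.8, 0.1]
width: 0.0002
```

Emit:
servo_tool([
  [-0.6, 0, 0, 0, 0, 0],
  [-0.6, 0, 0, 0, 0, 0],
  [-0.6, 0, 0, 0, 0, 0],
  [-0.6, 0, 0, 0, 0, 0],
  [-0.6, 0, 0, 0, 0, 0],
  [-0.6, 0, 0, 0, 0, 0],
  [-0.6, 0, 0, 0, 0, 0],
  [-0.6, 0, 0, 0, 0, 0],
])

```text
time_s: 3.43
tcp_pos: [0.5, -0.1034, 0.0808]
tcp_rot: [0.0, -0.065, 0.998, -0.0]
ft_force: [-1.8, -0.5, 2.5]
width: -0.0001
```

Emit:
servo_tool([
  [-0.2, 0, 0, 0, 0, 0],
  [-0.1, 0, 0, 0, 0, 0],
  [-0.1, 0, 0, 0, 0, 0],
])

```text
time_s: 3.68
tcp_pos: [0.5033, -0.1028, 0.0802]
tcp_rot: [-0.0, -0.065, 0.998, 0.0]
ft_force: [-2.3, -0.1, 1.1]
width: -0.0002
```

```bash
python3 - <<'E'
from h import *
go(.6395-.135*.9917,-.085-.135*.1288,.08,97.4)
snap("scene","s1",(245,190,345,310),5)
E
```

```text
tcp [ 0.5033 -0.1028  0.0802] jaw 97.42 shift [-0.23  0.01  0.02] turn z 0.02 w -0.0002 t 3.6833 z ax [-0.0005  0.0001 -1.    ] q7 1.86
```

View pics/s1.png

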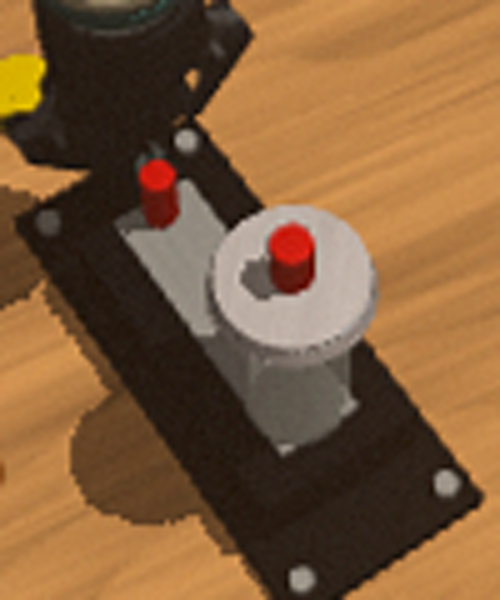

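Emit:
servo_tool([
  [-0.2, 0, 0, 0, 0, 0],
  [-0.1, 0, 0, 0, 0, 0],
  [-0.1, 0, 0, 0, 0, 0],
  [-0.1, 0, 0, 0, 0, 0],
])

```text
time_s: 4.07
tcp_pos: [0.508, -0.1022, 0.0801]
tcp_rot: [-0.001, -0.065, 0.998, 0.0]
ft_force: [-4.7, -1.4, 1.5]
width: 0.0
```

Emit:
servo_tool([
  [-0.1, 0, 0, 0, 0, 0],
  [-0.1, 0, 0, 0, 0, 0],
  [-0.1, 0, 0, 0, 0, 0],
])

```text
time_s: 4.32
tcp_pos: [0.508, -0.1022, 0.0801]
tcp_rot: [-0.003, -0.064, 0.998, 0.0]
ft_force: [-9.6, -1.7, 8.5]
width: 0.0003
```

Emit:
servo_tool([
  [2, 0, 0, 0, 0, 0],
  [1, 0, -3, 0, 0, 0],
  [0, 0, -4, 0, 0, 0],
  [0, 0, -4, 0, 0, 0],
  [0, 0, -4, 0, 0, 0],
  [0, 0, -3, 0, 0, 0],
  [0, 0, 0, 0, 0, 0],
], hand=-0.2)

```text
time_s: 4.9
tcp_pos: [0.4864, -0.1061, 0.2668]
tcp_rot: [0.007, -0.065, 0.998, -0.001]
ft_force: [0.3, -0.6, 0.8]
width: 0.0342
```

```bash
python3 - <<'E'
from h import *
go(.6385,-.0845,.26,97.4)
im=snap("scene","s2",(245,190,345,310),5); im2=snap("top","t2")
print(blobs(im,(0,190,100),(4,255,255),8)[-3:]); print(blobs(im2,(0,190,100),(4,255,255),8))
E
```

```text
tcp [ 0.4864 -0.1061  0.2668] jaw 97.44 shift [-15.35   0.18   0.9 ] turn z 0.04 w 0.0342 t 4.9 z ax [ 0.0147 -0.002  -0.9999] q7 1.87
[(array([ 42.7, 246.4, 222.5]), (33, 238, 20, 17)), (array([303.6, 240.7,  59. ]), (299, 235, 9, 12)), (array([278.5, 229. ,  36. ]), (274, 223, 8, 13))]
[(array([542.3, 292.1, 180.5]), (535, 285, 16, 16)), (array([500.6, 273.4, 191.5]), (493, 265, 17, 17)), (array([434. , 181.5, 213.5]), (430, 165, 10, 34)), (array([346.7, 153.6,  25. ]), (344, 150, 7, 7)), (array([437. ,  65.5,  51.5]), (432, 62, 11, 9)), (array([192.5,  41. , 586. ]), (162, 31, 62, 22))]
```

Emit:
servo_tool([
  [-3.1, 0, 0, 0, 0, 0],
  [-3.1, 0, 0, 0, 0, 0],
  [-3.1, 0, 0, 0, 0, 0],
  [-3.1, 0, 0, 0, 0, 0],
  [-3, 0, 0, 0, 0, 0],
  [0, 0, 0, 0, 0, 0],
  [0, 0, 0, 0, 0, 0],
], hand=0.2)

```text
time_s: 5.58
tcp_pos: [0.6347, -0.0848, 0.2575]
tcp_rot: [-0.001, -0.065, 0.998, 0.001]
ft_force: [0.4, -0.7, 0.4]
width: 0.0516
```

```bash
python3 - <<'E'
from h import *
go(.6385,-.0845,.2,97.4)
E
```

```text
tcp [ 0.6347 -0.0848  0.2575] jaw 97.51 shift [-0.4  -0.03  5.75] turn z 0.11 w 0.0516 t 5.5833 z ax [-0.003   0.0008 -1.    ] q7 1.8
```

Emit:
servo_tool([
  [-0.4, 0, 2, 0, 0, 0],
  [0, 0, 1.5, 0, 0, 0],
  [0, 0, 1.2, 0, 0, 0],
  [0, 0, 1, 0, 0, 0],
  [0, 0, 0, 0, 0, 0],
  [0, 0, 0, 0, 0, 0],
])

```text
time_s: 6.08
tcp_pos: [0.6376, -0.0855, 0.2028]
tcp_rot: [-0.001, -0.065, 0.998, 0.0]
ft_force: [-0.0, 0.5, 0.3]
width: 0.0514
```

```bash
python3 - <<'E'
from h import *
go(.6385,-.0845,.2,97.4)
snap("scene","s3",(245,160,365,310),5)
E
```

```text
tcp [ 0.6376 -0.0855  0.2028] jaw 97.4 shift [-0.1   0.08  0.28] turn z 0.0 w 0.0514 t 6.0833 z ax [-0.0014  0.0001 -1.    ] q7 1.8
```

View pics/s3.png

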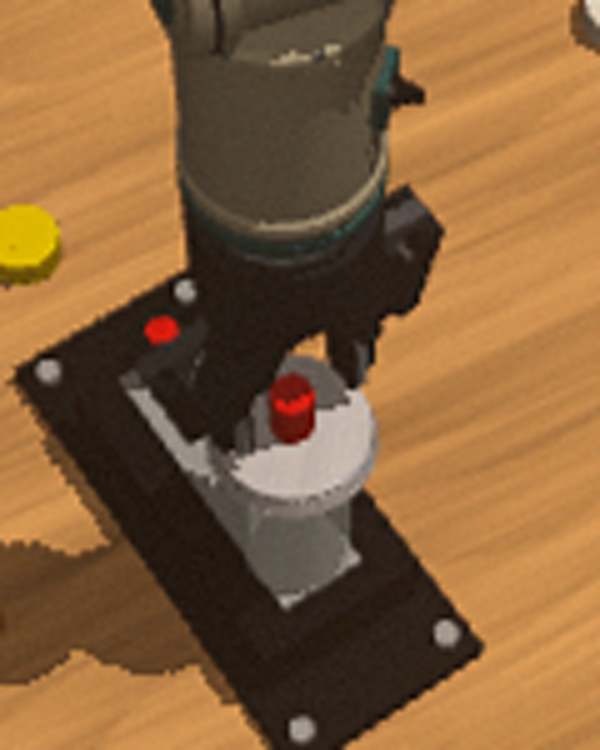

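Emit:
servo_tool([
  [-0.1, 0.1, 0, 0, 0, 0],
  [0, 0, 0, 0, 0, 0],
  [0, 0, 0, 0, 0, 0],
  [0, 0, 0, 0, 0, 0],
  [0, 0, 0, 0, 0, 0],
  [0, 0, 0, 0, 0, 0],
], hand=-1)

```text
time_s: 6.63
tcp_pos: [0.6399, -0.0842, 0.2045]
tcp_rot: [0.001, -0.065, 0.998, -0.0]
ft_force: [-1.5, 0.1, 5.1]
width: 0.0179
```

Emit:
servo_tool([
  [0, 0, -0.5, 0, 0, 0],
  [0, 0, -0.5, 0, 0, 0],
  [0, 0, -1, 0, 0, 0],
  [0, 0, -2, 0, 0, 0],
  [0, 0, -2, 0, 0, 0],
  [0, 0, 0, 0, 0, 0],
])

```text
time_s: 7.13
tcp_pos: [0.6415, -0.0845, 0.268]
tcp_rot: [0.004, -0.065, 0.998, -0.001]
ft_force: [1.1, 0.1, -0.1]
width: 0.0175
```

```bash
python3 - <<'E'
from h import *
go(.57,.09,.263)
snap("scene","s4",(245,130,365,280),4)
E
```

```text
tcp [ 0.6415 -0.0845  0.268 ] jaw 97.41 shift [ 4.85 18.23  0.43] turn z 0 w 0.0175 t 7.1333 z ax [ 0.0077 -0.0008 -1.    ] q7 1.8
```

View pics/s4.png

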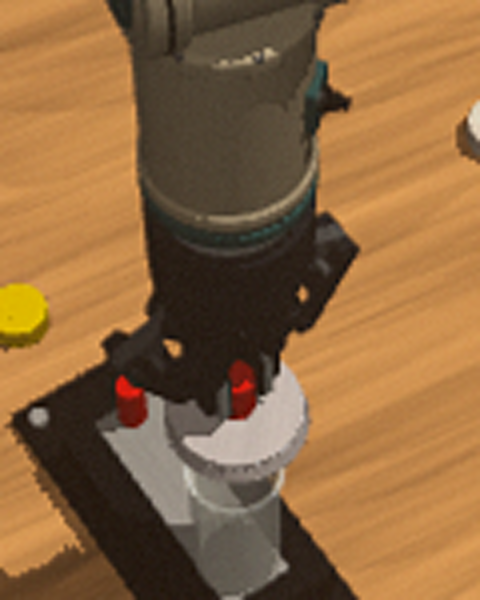

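Emit:
servo_tool([
  [0.8, 3.0, 0, 0, 0, 0],
  [0.8, 3.0, 0, 0, 0, 0],
  [0.8, 3.0, 0, 0, 0, 0],
  [0.8, 3.0, 0, 0, 0, 0],
  [0.8, 3.0, 0, 0, 0, 0],
  [0.8, 3.0, 0, 0, 0, 0],
  [0, 0, 0, 0, 0, 0],
  [0, 0, 0, 0, 0, 0],
])

```text
time_s: 7.85
tcp_pos: [0.5669, 0.0907, 0.2626]
tcp_rot: [-0.001, -0.067, 0.998, 0.0]
ft_force: [0.3, -1.5, -0.5]
width: 0.0179
```

Emit:
servo_tool([
  [0, 0, 3.5, 0, 0, 0],
  [0, 0, 3.5, 0, 0, 0],
  [0, 0, 3.5, 0, 0, 0],
  [0, 0, 3.5, 0, 0, 0],
  [0, 0, 3.5, 0, 0, 0],
  [0, 0, 2, 0, 0, 0],
  [0, 0, 1.5, 0, 0, 0],
  [0, 0, 0, 0, 0, 0],
  [0, 0, 0, 0, 0, 0],
])

```text
time_s: 8.6
tcp_pos: [0.5679, 0.0866, 0.0524]
tcp_rot: [-0.001, -0.064, 0.998, -0.001]
ft_force: [-0.1, 0.8, -0.9]
width: 0.0176
```

```bash
python3 - <<'E'
from h import *
go(.57,.09,.0435)
E
```

```text
tcp [0.5679 0.0866 0.0524] jaw 97.33 shift [-0.25  0.31  0.89] turn z 0 w 0.0176 t 8.6 z ax [-0.0021 -0.0012 -1.    ] q7 1.51
```

Emit:
servo_tool([
  [0, 0, 0.3, 0, 0, 0],
  [0, 0, 0.2, 0, 0, 0],
  [0, 0, 0.2, 0, 0, 0],
  [0, 0, 0, 0, 0, 0],
  [0, 0, 0, 0, 0, 0],
])

```text
time_s: 9.02
tcp_pos: [0.5686, 0.0882, 0.0468]
tcp_rot: [0.0, -0.065, 0.998, 0.0]
ft_force: [0.8, -0.2, -2.0]
width: 0.0175
```

Emit:
servo_tool([
  [0, 0, 0.1, 0, 0, 0],
  [0, 0, 0.1, 0, 0, 0],
  [0, 0, 0, 0, 0, 0],
])

```text
time_s: 9.27
tcp_pos: [0.5685, 0.0883, 0.0445]
tcp_rot: [0.0, -0.065, 0.998, 0.0]
ft_force: [-0.1, -1.1, 0.3]
width: 0.0177
```

Emit:
servo_tool([
  [0, 0, 0.1, 0, 0, 0],
  [0, 0, 0.1, 0, 0, 0],
  [0, 0, 0, 0, 0, 0],
])

```text
time_s: 9.52
tcp_pos: [0.5686, 0.0882, 0.0443]
tcp_rot: [0.0, -0.065, 0.998, 0.0]
ft_force: [-4.1, -0.6, 17.0]
width: 0.0178
```

Emit:
servo_tool([
  [0, 0, 0.1, 0, 0, 0],
  [0, 0, 0, 0, 0, 0],
])

```text
time_s: 9.68
tcp_pos: [0.5686, 0.0882, 0.0442]
tcp_rot: [0.001, -0.065, 0.998, 0.0]
ft_force: [-6.1, -0.4, 24.4]
width: 0.0178
```

Emit:
servo_tool([
  [0, 0, -0.2, 0, 0, 0],
  [0, 0, -0.05, 0, 0, 0],
])

```text
time_s: 9.85
tcp_pos: [0.5687, 0.0882, 0.0445]
tcp_rot: [0.001, -0.065, 0.998, 0.0]
ft_force: [0.2, 0.6, 0.8]
width: 0.0177
```

Emit:
servo_tool([
  [0, 0, 0, 0, 0, 0],
  [0, 0, 0, 0, 0, 0],
  [0, 0, 0, 0, 0, 0],
  [0, 0, 0, 0, 0, 0],
  [0, 0, -2, 0, 0, 0],
  [0, 0, -4, 0, 0, 0],
  [0, 0, -4, 0, 0, 0],
  [0, 0, -4, 0, 0, 0],
  [0, 0, -4, 0, 0, 0],
  [0, 0, -4, 0, 0, 0],
  [0, 0, 0, 0, 0, 0],
], hand=0.3)

```text
time_s: 10.77
tcp_pos: [0.5728, 0.0888, 0.2718]
tcp_rot: [0.007, -0.065, 0.998, 0.001]
ft_force: [1.7, 0.2, -0.4]
width: 0.055
```

Emit:
servo_tool([
  [4, 0, 0, 0, 0, 0],
  [4, 0, 0, 0, 0, 0],
  [4, 0, 0, 0, 0, 0],
  [0, 0, 0, 0, 0, 0],
  [0, 0, 0, 0, 0, 0],
], hand=0.5)

```text
time_s: 11.18
tcp_pos: [0.4467, 0.0721, 0.2635]
tcp_rot: [-0.001, -0.065, 0.998, -0.0]
ft_force: [1.7, 0.6, -0.3]
width: 0.0638
```

```bash
python3 - <<'E'
from h import *
go(.57,.09,.0435)
s=snap("scene","s5");t=snap("top","t5")
f=lambda i,x,y,k,w,h:cv2.resize(i[y:y+h,x:x+w],None,fx=k,fy=k,interpolation=cv2.INTER_CUBIC)
cv2.imwrite("pics/c5.png",np.hstack([f(s,265,180,4,100,140),f(t,270,120,4,100,140)]))
E
```

```text
tcp [0.4467 0.0721 0.2635] jaw 97.43 shift [-12.5    0.18  21.98] turn z 0 w 0.0638 t 11.1833 z ax [-0.0021 -0.0004 -1.    ] q7 1.48
```

View pics/c5.png

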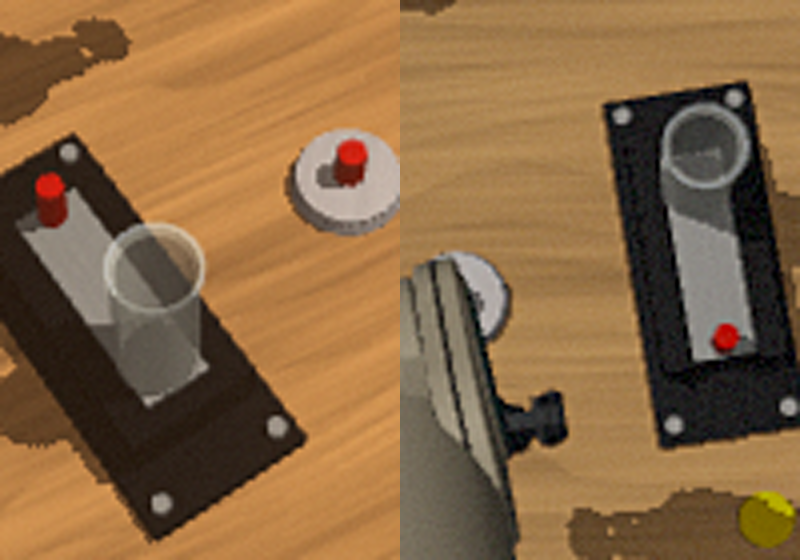

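```bash
python3 - <<'E'
from h import *
f=lambda c,o:(np.array(c)+.5)/4-.5+o
m,e=tri(f((154.5,267.5),(265,180)),f((306,145),(270,120)));print("mouth",m,e, onz("scene",f((154.5,267.5),(265,180)),.169),onz("top",f((306,145),(270,120)),.169))
k,e=tri(f((50,182),(265,180)),f((326,336),(270,120)));print("knob",k,e)
u=np.array([.9917,.1288]);d=m[:2]-k[:2];print(d@u,d@[-.1288,.9917],np.linalg.norm(d))
c=cores("top",cv2.imread("pics/t5.png"),[(448.6,230.6),(399.6,235),(397,185.5)]);print(c,[onz("top",x,.02) for x in c])
c=cores("scene",cv2.imread("pics/s5.png"),[(161.7,260.7),(215,235),(236,282.5),(446.5,188),(426.5,153)]);print(c)
E
```

```text
mouth [ 0.6411 -0.0857  0.169 ] 0.37630947019357563 [ 0.6414 -0.085   0.169 ] [ 0.6407 -0.0866  0.169 ]
knob [ 0.526  -0.0997  0.0923] 0.3491561607233393
0.11594283912862095 -0.0009219538600712951 0.11594312323352747
[array([448.5646, 230.5513]), array([399.3637, 234.858 ]), array([396.7238, 185.1925])] [array([ 0.449, -0.381,  0.02 ]), array([ 0.4406, -0.2402,  0.02  ]), array([ 0.5843, -0.2405,  0.02  ])]
[array([161.4875, 260.4695]), array([214.6048, 234.582 ]), array([235.9243, 281.9543]), array([446.6841, 186.8622]), array([426.7958, 151.5526])]
```

Emit:
servo_tool([
  [0, 0, 4, 0, 0, 0],
  [0, 0, 4, 0, 0, 0],
  [0, 0, 4, 0, 0, 0],
  [0, 0, 4, 0, 0, 0],
  [0, 0, 4, 0, 0, 0],
  [0, 0, 2, 0, 0, 0],
  [0, 0, 0.5, 0, 0, 0],
  [0, 0, 0, 0, 0, 0],
  [0, 0, 0, 0, 0, 0],
], hand=-0.05)

```text
time_s: 12.03
tcp_pos: [0.4492, 0.0712, 0.0491]
tcp_rot: [-0.003, -0.065, 0.998, -0.002]
ft_force: [0.0, -0.5, -0.5]
width: 0.0408
```

Emit:
servo_tool([
  [0, 0, 0.3, 0, 0, 0],
  [0, 0, 0.3, 0, 0, 0],
  [0, 0, 0, 0, 0, 0],
])

```text
time_s: 12.28
tcp_pos: [0.4493, 0.0712, 0.0443]
tcp_rot: [-0.002, -0.065, 0.998, -0.002]
ft_force: [-0.6, 0.6, 0.0]
width: 0.0405
```

Emit:
servo_tool([
  [0, 0, 0.3, 0, 0, 0],
  [0, 0, 0.3, 0, 0, 0],
  [0, 0, 0, 0, 0, 0],
])

```text
time_s: 12.53
tcp_pos: [0.4488, 0.071, 0.0383]
tcp_rot: [-0.002, -0.065, 0.998, -0.002]
ft_force: [0.2, -0.6, -0.0]
width: 0.0406
```

Emit:
servo_tool([
  [0, 0, 0.3, 0, 0, 0],
  [0, 0, 0.3, 0, 0, 0],
  [0, 0, 0, 0, 0, 0],
])

```text
time_s: 12.78
tcp_pos: [0.4485, 0.0709, 0.0322]
tcp_rot: [-0.002, -0.065, 0.998, -0.002]
ft_force: [-0.1, -0.5, 0.4]
width: 0.0403
```

Emit:
servo_tool([
  [0, 0, 0.3, 0, 0, 0],
  [0, 0, 0.2, 0, 0, 0],
  [0, 0, 0, 0, 0, 0],
])

```text
time_s: 13.03
tcp_pos: [0.4482, 0.0709, 0.0272]
tcp_rot: [-0.003, -0.065, 0.998, -0.002]
ft_force: [0.2, 0.6, -0.4]
width: 0.0407
```

Emit:
servo_tool([
  [0, 0, 0.2, 0, 0, 0],
  [0, 0, 0.2, 0, 0, 0],
  [0, 0, 0, 0, 0, 0],
])

```text
time_s: 13.28
tcp_pos: [0.4481, 0.0708, 0.0231]
tcp_rot: [-0.003, -0.065, 0.998, -0.002]
ft_force: [0.4, 1.2, 0.2]
width: 0.0403
```

Emit:
servo_tool([
  [0, 0, 0.2, 0, 0, 0],
  [0, 0, 0.2, 0, 0, 0],
  [0, 0, 0, 0, 0, 0],
])

```text
time_s: 13.53
tcp_pos: [0.448, 0.0708, 0.0191]
tcp_rot: [-0.003, -0.065, 0.998, -0.002]
ft_force: [-0.2, 0.1, -0.3]
width: 0.0403
```

Emit:
servo_tool([
  [0, 0, 0.1, 0, 0, 0],
  [0, 0, 0.1, 0, 0, 0],
  [0, 0, 0, 0, 0, 0],
])

```text
time_s: 13.78
tcp_pos: [0.4481, 0.0709, 0.0176]
tcp_rot: [-0.002, -0.065, 0.998, -0.003]
ft_force: [-0.5, -0.6, 6.4]
width: 0.041
```

Emit:
servo_tool([
  [0, 0, 0.1, 0, 0, 0],
  [0, 0, 0.1, 0, 0, 0],
  [0, 0, 0, 0, 0, 0],
])

```text
time_s: 14.03
tcp_pos: [0.4481, 0.0709, 0.0173]
tcp_rot: [-0.001, -0.065, 0.998, -0.003]
ft_force: [-4.9, -1.2, 30.9]
width: 0.0405
```

Emit:
servo_tool([
  [0, 0, -4, 0, 0, 0],
  [0, 0, -4, 0, 0, 0],
  [0, 0, -4, 0, 0, 0],
  [0, 0, -4, 0, 0, 0],
  [0, 0, -2.5, 0, 0, 0],
], hand=0.5)

```text
time_s: 14.45
tcp_pos: [0.4494, 0.0724, 0.2034]
tcp_rot: [-0.001, -0.065, 0.998, -0.002]
ft_force: [0.8, 0.2, 1.3]
width: 0.0642
```

Emit:
servo_tool([
  [0.6, -3.8, 0, 0, 0, 0],
  [0.6, -3.8, 0, 0, 0, 0],
  [0.6, -3.8, 0, 0, 0, 0],
  [0.6, -3.8, 0, 0, 0, 0],
  [0.6, -3.8, 0, 0, 0, 0],
  [0.6, -3.8, 0, 0, 0, 0],
  [0.6, -3.8, 0, 0, 0, 0],
  [0.6, -3.8, 0, 0, 0, 0],
  [0, 0, 4, 0, 0, 0],
  [0, 0, 4, 0, 0, 0],
  [0, 0, 0, 0, 0, 0],
  [0, 0, 0, 0, 0, 0],
])

```text
time_s: 15.45
tcp_pos: [0.4387, -0.2353, 0.1206]
tcp_rot: [-0.005, -0.065, 0.998, -0.001]
ft_force: [0.4, -0.0, -0.1]
width: 0.064
```

```bash
python3 - <<'E'
from h import *
go(.4406,-.2396,.028,97.4)
s=snap("scene","s6")
print(cores("scene",s,[(161.7,260.7),(236,282.5),(446.5,188),(426.5,153)]))
E
```

```text
tcp [ 0.4387 -0.2353  0.1206] jaw 97.5 shift [-0.22 -0.44  9.26] turn z 0.1 w 0.064 t 15.45 z ax [-0.0097 -0.0028 -0.9999] q7 1.48
[array([161.4786, 260.4752]), array([235.9268, 281.9408]), array([446.6834, 186.8637]), array([426.8028, 151.5661])]
```

Emit:
servo_tool([
  [-0.2, -0.4, 3, 0, 0, 0],
  [0, 0, 3, 0, 0, 0],
  [0, 0, 2, 0, 0, 0],
  [0, 0, 1, 0, 0, 0],
  [0, 0, 0, 0, 0, 0],
  [0, 0, 0, 0, 0, 0],
])

```text
time_s: 16.0
tcp_pos: [0.4436, -0.2403, 0.0332]
tcp_rot: [-0.002, -0.065, 0.998, -0.003]
ft_force: [-1.5, -0.7, -0.7]
width: 0.0639
```

```bash
python3 - <<'E'
from h import *
go(.4406,-.2396,.028,97.4)
s=snap("scene","s7",(165,160,285,280),5)
E
```

```text
tcp [ 0.4436 -0.2403  0.0332] jaw 97.5 shift [0.29 0.11 0.52] turn z 0.1 w 0.0639 t 16.0 z ax [-0.0031 -0.0062 -1.    ] q7 1.35
```

View pics/s7.png

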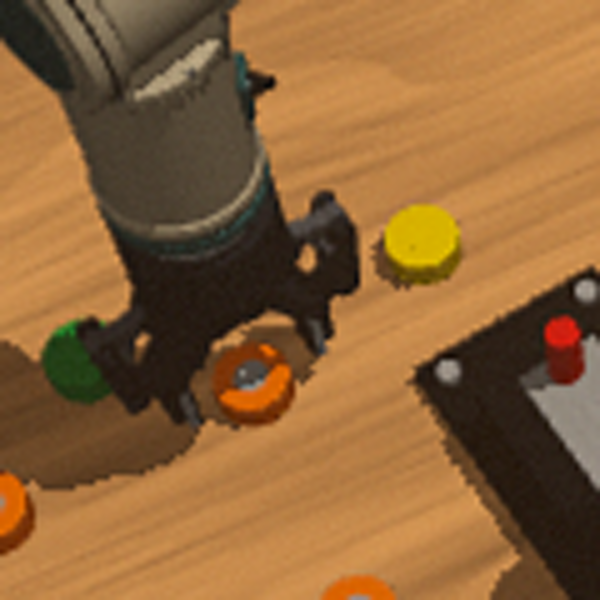

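Emit:
servo_tool([
  [0.3, 0.1, 0.3, 0, 0, 0],
  [0, 0, 0.2, 0, 0, 0],
  [0, 0, 0, 0, 0, 0],
  [0, 0, 0, 0, 0, 0],
])

```text
time_s: 16.38
tcp_pos: [0.4391, -0.2401, 0.0269]
tcp_rot: [-0.003, -0.065, 0.998, -0.003]
ft_force: [0.8, -0.0, -0.0]
width: 0.0641
```

Emit:
servo_tool([
  [0, 0, 0, 0, 0, 0],
  [0, 0, 0, 0, 0, 0],
  [0, 0, 0, 0, 0, 0],
  [0, 0, 0, 0, 0, 0],
  [0, 0, 0, 0, 0, 0],
], hand=-1)

```text
time_s: 16.8
tcp_pos: [0.4392, -0.2399, 0.0272]
tcp_rot: [-0.003, -0.065, 0.998, -0.003]
ft_force: [-1.5, 0.7, 7.1]
width: 0.0377
```

Emit:
servo_tool([
  [0, 0, -1, 0, 0, 0],
  [0, 0, -3, 0, 0, 0],
  [0, 0, -4, 0, 0, 0],
  [0, 0, -4, 0, 0, 0],
  [0, 0, -4, 0, 0, 0],
  [0, 0, -4, 0, 0, 0],
  [0, 0, 0, 0, 0, 0],
])

```text
time_s: 17.38
tcp_pos: [0.4441, -0.2393, 0.2339]
tcp_rot: [0.003, -0.065, 0.998, -0.005]
ft_force: [1.2, -0.7, 0.4]
width: 0.0371
```

```bash
python3 - <<'E'
from h import *
go(.641,-.0855,.23,97.4)
E
```

```text
tcp [ 0.4441 -0.2393  0.2339] jaw 97.46 shift [-21.51  12.7    0.35] turn z 0.06 w 0.0371 t 17.3833 z ax [ 0.0059 -0.0103 -0.9999] q7 1.64
```

Emit:
servo_tool([
  [-3.05, 1.8, 0, 0, 0, 0],
  [-3.05, 1.8, 0, 0, 0, 0],
  [-3.05, 1.8, 0, 0, 0, 0],
  [-3.05, 1.8, 0, 0, 0, 0],
  [-3.05, 1.8, 0, 0, 0, 0],
  [-3.05, 1.8, 0, 0, 0, 0],
  [-3.05, 1.8, 0, -0.3, 0, 0],
  [0, 0, 0, 0, 0, 0],
  [0, 0, 0, 0, 0, 0],
  [0, 0, 0, 0, 0, 0],
])

```text
time_s: 18.22
tcp_pos: [0.6346, -0.0867, 0.2245]
tcp_rot: [-0.004, -0.065, 0.998, -0.0]
ft_force: [-0.4, -0.1, 0.4]
width: 0.0375
```

```bash
python3 - <<'E'
from h import *
go(.6396,-.0855,.2,97.4)
s=snap("scene","s8",(265,150,365,260),5)
E
```

```text
tcp [ 0.6346 -0.0867  0.2245] jaw 97.46 shift [-0.53  0.05  2.45] turn z 0.06 w 0.0375 t 18.2167 z ax [-0.0078 -0.0005 -1.    ] q7 1.36
```

View pics/s8.png

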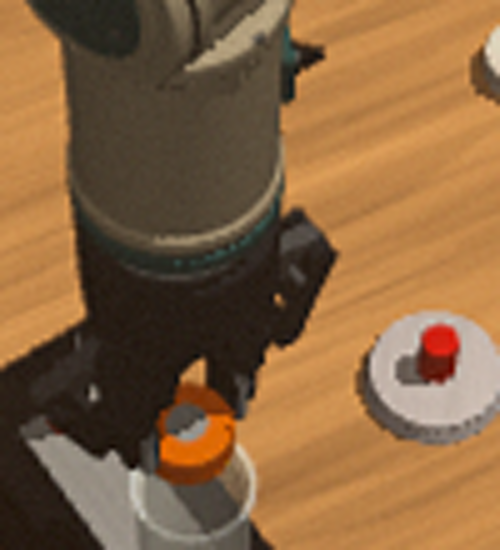

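Emit:
servo_tool([
  [-0.5, 0, 1, 0, 0, 0],
  [0, 0, 1, 0, 0, 0],
  [0, 0, 0.5, 0, 0, 0],
  [0, 0, 0, 0, 0, 0],
  [0, 0, 0, 0, 0, 0],
  [0, 0, 0, 0, 0, 0],
])

```text
time_s: 18.77
tcp_pos: [0.6403, -0.0857, 0.1997]
tcp_rot: [-0.003, -0.065, 0.998, 0.0]
ft_force: [-0.4, 0.0, -0.2]
width: 0.0375
```

```bash
python3 - <<'E'
from h import *
go(.6396,-.0855,.189,97.4)
E
```

```text
tcp [ 0.6403 -0.0857  0.1997] jaw 97.43 shift [0.06 0.03 1.07] turn z 0.03 w 0.0375 t 18.7667 z ax [-0.0061  0.0002 -1.    ] q7 1.34
```

Lower to 8 mm inside the rim, watching the force, then release.

Emit:
servo_tool([
  [0.1, 0, 0.4, 0, -0.3, 0],
  [0, 0, 0.4, 0, 0, 0],
  [0, 0, 0.2, 0, 0, 0],
  [0, 0, 0, 0, 0, 0],
  [0, 0, 0, 0, 0, 0],
])

```text
time_s: 19.18
tcp_pos: [0.6392, -0.0857, 0.1895]
tcp_rot: [-0.001, -0.065, 0.998, 0.0]
ft_force: [-0.3, -0.2, -0.1]
width: 0.0374
```

Emit:
servo_tool([
  [0, 0, 0, 0, 0, 0],
  [0, 0, 0, 0, 0, 0],
  [0, 0, 0, 0, 0, 0],
  [0, 0, -0.5, 0, 0, 0],
  [0, 0, -3, 0, 0, 0],
  [0, 0, -3, 0, 0, 0],
  [4, 0, 0, 0, 0, 0],
  [4, 0, 0, 0, 0, 0],
  [4, 0, 0, 0, 0, 0],
], hand=0.3)

```text
time_s: 19.93
tcp_pos: [0.5195, -0.101, 0.2555]
tcp_rot: [0.0, -0.065, 0.998, 0.0]
ft_force: [-0.7, -0.3, 0.5]
width: 0.0554
```

```bash
python3 - <<'E'
from h import *
go(.4485,-.3807,.23,97.4)
go(.5843,-.2402,.23,97.4)
s=snap("scene","s9",(265,200,365,300),5)
print(cores("scene",s,[(161.7,260.7),(236,282.5),(446.5,188),(426.5,153)]))
E
```

```text
tcp [ 0.5195 -0.101   0.2555] jaw 97.46 shift [ 10.67 -26.81   2.53] turn z 0.06 w 0.0554 t 19.9333 z ax [ 0.0006  0.0006 -1.    ] q7 1.39
tcp [ 0.5195 -0.101   0.2555] jaw 97.46 shift [ -4.62 -14.64   2.55] turn z 0.06 w 0.0554 t 19.9333 z ax [ 0.0006  0.0006 -1.    ] q7 1.39
[array([161.54  , 260.4947]), array([235.9206, 281.9383]), array([446.6818, 186.8603]), array([426.7961, 151.5666])]
```

View pics/s9.png

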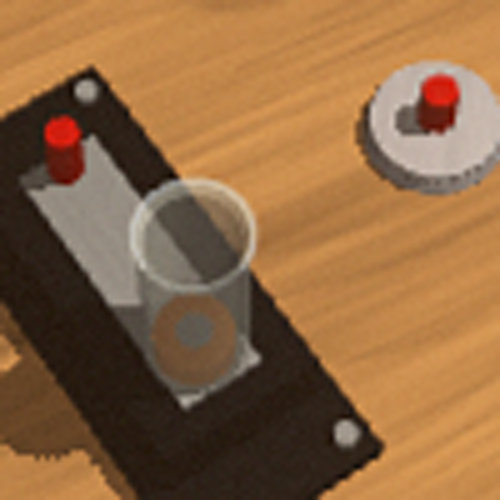

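Emit:
servo_tool([
  [-1.15, -3.65, 0, 0, 0, 0],
  [-1.15, -3.65, 0, 0, 0, 0],
  [-1.15, -3.65, 0, 0, 0, 0],
  [-1.15, -3.65, 0, 0, 0, 0],
  [0, 0, 4, 0, 0, 0],
  [0, 0, 4, 0, 0, 0],
  [0, 0, 4, 0, 0, 0],
  [0, 0, 4, 0, 0, 0],
  [0, 0, 2, 0, 0, 0],
  [0, 0, 0, 0, 0, 0],
  [0, 0, 0, 0, 0, 0],
], hand=0.5)

```text
time_s: 20.9
tcp_pos: [0.5848, -0.2397, 0.0743]
tcp_rot: [-0.001, -0.065, 0.998, 0.001]
ft_force: [0.5, -0.5, 0.1]
width: 0.0641
```

```bash
python3 - <<'E'
from h import *
go(.5843,-.2402,.028,97.4)
E
```

```text
tcp [ 0.5848 -0.2397  0.0743] jaw 97.44 shift [ 0.05 -0.05  4.63] turn z 0.04 w 0.0641 t 20.9 z ax [-0.002   0.0015 -1.    ] q7 1.48
```

Emit:
servo_tool([
  [0, 0, 2, 0, 0, 0],
  [0, 0, 1.5, 0, 0, 0],
  [0, 0, 1, 0, 0, 0],
  [0, 0, 0, 0, 0, 0],
  [0, 0, 0, 0, 0, 0],
  [0, 0, 0, 0, 0, 0],
])

```text
time_s: 21.4
tcp_pos: [0.5854, -0.2401, 0.0306]
tcp_rot: [0.0, -0.065, 0.998, 0.0]
ft_force: [-0.2, -0.1, 0.2]
width: 0.064
```

Emit:
servo_tool([
  [0, 0, 0, 0, 0, 0],
  [0, 0, 0, 0, 0, 0],
  [0, 0, 0, 0, 0, 0],
  [0, 0, 0, 0, 0, 0],
  [0, 0, 0, 0, 0, 0],
], hand=-1)

```text
time_s: 21.82
tcp_pos: [0.5853, -0.2402, 0.031]
tcp_rot: [0.0, -0.065, 0.998, -0.0]
ft_force: [-0.5, 1.0, 5.8]
width: 0.0371
```

Emit:
servo_tool([
  [0, 0, -1, 0, 0, 0],
  [0, 0, -3, 0, 0, 0],
  [0, 0, -4, 0, 0, 0],
  [0, 0, -4, 0, 0, 0],
  [0, 0, -4, 0, 0, 0],
  [0, 0, -4, 0, 0, 0],
  [0, 0, 0, 0, 0, 0],
  [0, 0, 0, 0, 0, 0],
])

```text
time_s: 22.48
tcp_pos: [0.5864, -0.2403, 0.2333]
tcp_rot: [0.002, -0.065, 0.998, -0.001]
ft_force: [-0.1, -0.3, -1.5]
width: 0.0366
```

```bash
python3 - <<'E'
from h import *
go(.6410,-.0855,.2,97.4)
s=snap("scene","s10")
print(cores("scene",s,[(161.7,260.7),(446.5,188),(426.5,153)]))
E
```

```text
tcp [ 0.5864 -0.2403  0.2333] jaw 97.43 shift [-7.4  14.65  3.34] turn z 0.03 w 0.0366 t 22.4833 z ax [ 0.0049 -0.0016 -1.    ] q7 1.6
[array([161.4824, 260.4731]), array([446.6875, 186.876 ]), array([426.8005, 151.5576])]
```

Emit:
servo_tool([
  [-1.5, 2.95, 0, 0, 0, 0],
  [-1.5, 2.95, 0, 0, 0, 0],
  [-1.5, 2.95, 0, 0, 0, 0],
  [-1.5, 2.95, 0, 0, 0, 0],
  [-1.5, 2.95, 0, 0, 0, 0],
  [0, 0, 0, 0, 0, 0],
  [0, 0, 1.5, 0, 0, 0],
  [0, 0, 1, 0, 0, 0],
  [0, 0, 0, 0, 0, 0],
  [0, 0, 0, 0, 0, 0],
  [0, 0, 0, 0, 0, 0],
])

```text
time_s: 23.45
tcp_pos: [0.6399, -0.0848, 0.2044]
tcp_rot: [-0.001, -0.064, 0.998, 0.0]
ft_force: [-0.2, 0.6, 0.1]
width: 0.0369
```

```bash
python3 - <<'E'
from h import *
go(.6420,-.0855,.192,97.4)
E
```

```text
tcp [ 0.6399 -0.0848  0.2044] jaw 97.38 shift [-0.2  -0.1   1.24] turn z -0.02 w 0.0369 t 23.45 z ax [-0.0017  0.0009 -1.    ] q7 1.34
```

Emit:
servo_tool([
  [-0.2, -0.1, 0.5, 0, 0, 0],
  [0, 0, 0.5, 0, 0, 0],
  [0, 0, 0.2, 0, 0, 0],
  [0, 0, 0, 0, 0, 0],
  [0, 0, 0, 0, 0, 0],
])

```text
time_s: 23.87
tcp_pos: [0.6419, -0.0853, 0.1924]
tcp_rot: [-0.001, -0.065, 0.998, 0.0]
ft_force: [0.5, -1.3, -0.4]
width: 0.0366
```

Emit:
servo_tool([
  [0, 0, 0, 0, 0, 0],
  [0, 0, 0, 0, 0, 0],
  [0, 0, 0, 0, 0, 0],
  [0, 0, -0.5, 0, 0, 0],
  [0, 0, -3, 0, 0, 0],
  [0, 0, -2, 0, 0, 0],
  [0, 0, 0, 0, 0, 0],
], hand=0.5)

```text
time_s: 24.45
tcp_pos: [0.645, -0.084, 0.2528]
tcp_rot: [0.004, -0.065, 0.998, 0.0]
ft_force: [1.3, 0.5, 0.4]
width: 0.0638
```

Emit:
servo_tool([
  [2.3, -2.65, 0, 0, 0, 0],
  [2.3, -2.65, 0, 0, 0, 0],
  [2.3, -2.65, 0, 0, 0, 0],
  [2.3, -2.65, 0, 0, 0, 0],
  [2.3, -2.65, 0, 0, 0, 0],
  [2.3, -2.65, 0, 0, 0, 0],
  [2.3, -2.65, 0, 0, 0, 0],
  [2.3, -2.65, 0, 0, 0, 0],
  [2.3, -2.65, 0, 0, 0, 0],
  [2.3, -2.65, 0, 0, 0, 0],
  [0, 0, 0, 0, 0, 0],
])

```text
time_s: 25.37
tcp_pos: [0.4424, -0.3857, 0.2467]
tcp_rot: [-0.003, -0.059, 0.998, -0.002]
ft_force: [-0.9, -1.2, -0.9]
width: 0.0641
```

```bash
python3 - <<'E'
from h import *
go(.4485,-.3807,.028,97.4)
s=snap("scene","s11",(265,200,365,300),3)
print(cores("scene",s,[(161.7,260.7),(446.5,188),(426.5,153)]))
E
```

```text
tcp [ 0.4424 -0.3857  0.2467] jaw 96.76 shift [-0.8   0.5  21.87] turn z -0.64 w 0.0641 t 25.3667 z ax [-0.006  -0.0037 -1.    ] q7 1.9
[array([161.4896, 260.4806]), array([446.687 , 186.8681]), array([426.7971, 151.5642])]
```

View pics/s11.png

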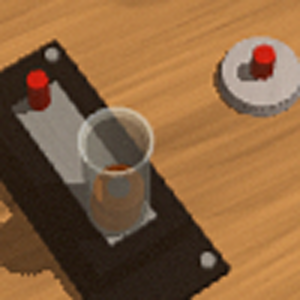

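Emit:
servo_tool([
  [-0.5, 0.3, 3, 0, 0, 0],
  [0, 0, 4, 0, 0, 0],
  [0, 0, 4, 0, 0, 0],
  [0, 0, 4, 0, 0, 0],
  [0, 0, 2, 0, 0, 0],
  [0, 0, 0, 0, 0, 0],
  [0, 0, 0, 0, 0, 0],
  [0, 0, 0, 0, 0, 0],
])

```text
time_s: 26.08
tcp_pos: [0.4548, -0.3735, 0.0794]
tcp_rot: [0.001, -0.065, 0.998, -0.0]
ft_force: [-0.2, -0.6, -0.4]
width: 0.064
```

```bash
python3 - <<'E'
from h import *
go(.4485,-.3807,.029,97.4)
E
```

```text
tcp [ 0.4548 -0.3735  0.0794] jaw 97.49 shift [ 0.73 -0.63  5.04] turn z 0.09 w 0.064 t 26.0833 z ax [ 0.002  -0.0002 -1.    ] q7 1.72
```

Emit:
servo_tool([
  [0.7, -0.6, 1, 0, 0, 0],
  [0, 0, 2, 0, 0, 0],
  [0, 0, 1, 0, 0, 0],
  [0, 0, 0.5, 0, 0, 0],
  [0, 0, 0.4, 0, 0, 0],
  [0, 0, 0, 0, 0, 0],
  [0, 0, 0, 0, 0, 0],
])

```text
time_s: 26.67
tcp_pos: [0.4471, -0.3805, 0.0291]
tcp_rot: [-0.0, -0.065, 0.998, 0.0]
ft_force: [0.4, 0.7, -0.4]
width: 0.0641
```

Emit:
servo_tool([
  [0, 0, 0, 0, 0, 0],
  [0, 0, 0, 0, 0, 0],
  [0, 0, 0, 0, 0, 0],
  [0, 0, 0, 0, 0, 0],
  [0, 0, 0, 0, 0, 0],
], hand=-1)

```text
time_s: 27.08
tcp_pos: [0.4472, -0.3808, 0.0298]
tcp_rot: [0.0, -0.065, 0.998, -0.0]
ft_force: [-0.8, -0.7, 4.6]
width: 0.037
```

Emit:
servo_tool([
  [0, 0, -1, 0, 0, 0],
  [0, 0, -3, 0, 0, 0],
  [0, 0, -4, 0, 0, 0],
  [0, 0, -4, 0, 0, 0],
  [0, 0, -4, 0, 0, 0],
  [0, 0, -4, 0, 0, 0],
  [0, 0, 0, 0, 0, 0],
  [0, 0, 0, 0, 0, 0],
])

```text
time_s: 27.75
tcp_pos: [0.4482, -0.3813, 0.2319]
tcp_rot: [0.002, -0.065, 0.998, -0.002]
ft_force: [-0.4, 0.7, -1.5]
width: 0.0369
```

```bash
python3 - <<'E'
from h import *
go(.6410,-.0855,.2,97.4)
s=snap("scene","s12")
print(cores("scene",s,[(446.5,188),(426.5,153)]))
E
```

```text
tcp [ 0.4482 -0.3813  0.2319] jaw 97.42 shift [-22.93  26.85   3.17] turn z 0.02 w 0.0369 t 27.75 z ax [ 0.0035 -0.0032 -1.    ] q7 1.89
[array([446.6957, 186.8716]), array([426.7889, 151.5578])]
```

Emit:
servo_tool([
  [-2.28, 2.68, 0, 0, 0, 0],
  [-2.28, 2.68, 0, 0, 0, 0],
  [-2.28, 2.68, 0, 0, 0, 0],
  [-2.28, 2.68, 0, 0, 0, 0],
  [-2.28, 2.68, 0, 0, 0, 0],
  [-2.28, 2.68, 0, 0, 0, 0],
  [-2.28, 2.68, 0, 0, 0, 0],
  [-2.28, 2.68, 0, 0, 0, 0],
  [-2.28, 2.68, 0, 0, 0, 0],
  [-2.28, 2.68, 0, 0, 0, 0],
  [0, 0, 0, 0, 0, 0],
  [0, 0, 0, 0, 0, 0],
])

```text
time_s: 28.8
tcp_pos: [0.6379, -0.082, 0.2267]
tcp_rot: [-0.002, -0.068, 0.998, 0.001]
ft_force: [-0.4, -0.3, -1.0]
width: 0.0369
```

Emit:
servo_tool([
  [0, 0, 1, 0, 0, 0],
  [0, 0, 0.5, 0, 0, 0],
  [0, 0, 0, 0, 0, 0],
  [0, 0, 0, 0, 0, 0],
])

```text
time_s: 29.13
tcp_pos: [0.6372, -0.0871, 0.2125]
tcp_rot: [-0.002, -0.064, 0.998, 0.0]
ft_force: [0.4, -0.2, 0.3]
width: 0.0371
```

```bash
python3 - <<'E'
from h import *
go(.6397,-.0855,.191,97.4)
E
```

```text
tcp [ 0.6372 -0.0871  0.2125] jaw 97.32 shift [-0.27  0.13  2.15] turn z -0.08 w 0.0371 t 29.1333 z ax [-0.0032  0.0002 -1.    ] q7 1.35
```

Emit:
servo_tool([
  [-0.3, 0.1, 0.7, 0, 0, 0],
  [0, 0, 0.4, 0, 0, 0],
  [0, 0, 0, 0, 0, 0],
  [0, 0, 0, 0, 0, 0],
])

```text
time_s: 29.47
tcp_pos: [0.6409, -0.0841, 0.2023]
tcp_rot: [-0.001, -0.065, 0.998, 0.0]
ft_force: [0.1, 0.4, -0.5]
width: 0.0371
```

Emit:
servo_tool([
  [0, 0, 0.4, 0, 0, 0],
  [0, 0, 0.4, 0, 0, 0],
  [0, 0, 0.2, 0, 0, 0],
  [0, 0, 0, 0, 0, 0],
  [0, 0, 0, 0, 0, 0],
])

```text
time_s: 29.88
tcp_pos: [0.6409, -0.0851, 0.1942]
tcp_rot: [-0.0, -0.064, 0.998, -0.001]
ft_force: [-4.7, -2.2, 9.6]
width: 0.0372
```

Emit:
servo_tool([
  [0, 0, -0.3, 0, 0, 0],
  [0.15, 0, 0, 0, 0, 0],
  [0, 0, 0, 0, 0, 0],
  [0, 0, 0, 0, 0, 0],
])

```text
time_s: 30.22
tcp_pos: [0.6396, -0.0842, 0.1955]
tcp_rot: [-0.0, -0.065, 0.998, 0.0]
ft_force: [0.3, -0.5, 0.7]
width: 0.0371
```

Emit:
servo_tool([
  [0, 0, 0.2, 0, 0, 0],
  [0, 0, 0.2, 0, 0, 0],
  [0, 0, 0, 0, 0, 0],
  [0, 0, 0, 0, 0, 0],
])

```text
time_s: 30.55
tcp_pos: [0.6396, -0.0848, 0.1922]
tcp_rot: [-0.0, -0.065, 0.998, -0.0]
ft_force: [-1.7, -2.0, 6.6]
width: 0.0369
```

Emit:
servo_tool([
  [0, -0.1, 0, 0, 0, 0],
  [0, 0, 0, 0, 0, 0],
])

```text
time_s: 30.72
tcp_pos: [0.6397, -0.085, 0.1922]
tcp_rot: [-0.0, -0.065, 0.998, 0.0]
ft_force: [-3.1, -0.7, 7.3]
width: 0.0371
```

Emit:
servo_tool([
  [0, 0, 0, 0, 0, 0],
  [0, 0, 0, 0, 0, 0],
  [0, 0, 0, 0, 0, 0],
  [0, 0, -0.5, 0, 0, 0],
  [0, 0, -3, 0, 0, 0],
  [0, 0, -2, 0, 0, 0],
  [0, 0, 0, 0, 0, 0],
], hand=0.5)

```text
time_s: 31.3
tcp_pos: [0.6424, -0.0844, 0.2513]
tcp_rot: [0.003, -0.065, 0.998, 0.0]
ft_force: [1.1, 1.0, 0.7]
width: 0.064
```

Emit:
servo_tool([
  [-0.1, 3.8, 0, 0, 0, 0],
  [-0.1, 3.8, 0, 0, 0, 0],
  [-0.1, 3.8, 0, 0, 0, 0],
  [-0.1, 3.8, 0, 0, 0, 0],
  [-0.1, 3.8, 0, 0, 0, 0],
  [-0.1, 3.8, 0, 0, 0, 0],
  [-0.1, 3.8, 0, 0, 0, 0],
  [-0.1, 3.8, 0, 0, 0, 0],
  [-0.1, 3.8, 0, 0, 0, 0],
  [-0.1, 3.8, 0, 0, 0, 0],
  [0, 3.8, 0, 0, 0, 0],
  [0, 3.8, 0, 0, 0, 0],
])

```text
time_s: 32.3
tcp_pos: [0.5902, 0.3699, 0.2467]
tcp_rot: [-0.001, -0.065, 0.998, 0.0]
ft_force: [1.4, -0.2, -0.8]
width: 0.0639
```

```bash
python3 - <<'E'
from h import *
s=snap("scene","s13",(265,200,365,300),3)
print(cores("scene",s,[(446.5,188),(426.5,153)]))
go(.5897,.3750,.028,97.4)
E
```

```text
[array([446.6892, 186.864 ]), array([426.799 , 151.5578])]
tcp [0.5854 0.381  0.2472] jaw 98.03 shift [-0.38 -0.9  21.91] turn z 0.63 w 0.0641 t 32.35 z ax [-0.0037  0.0108 -0.9999] q7 0.73
```

View pics/s13.png

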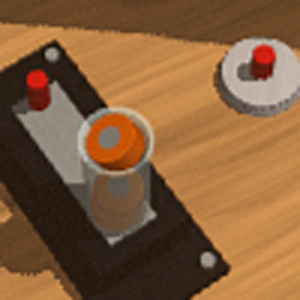

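```bash
python3 - <<'E'
from h import *
s=snap("scene","s14");t=snap("top","t14")
f=lambda i,x,y,k,w,h:cv2.resize(i[y:y+h,x:x+w],None,fx=k,fy=k,interpolation=cv2.INTER_CUBIC)
cv2.imwrite("pics/c14.png",np.hstack([f(s,285,225,10,38,56),f(t,327,138,10,38,56)]))
E
```

```text
(no output)
```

View pics/c14.png

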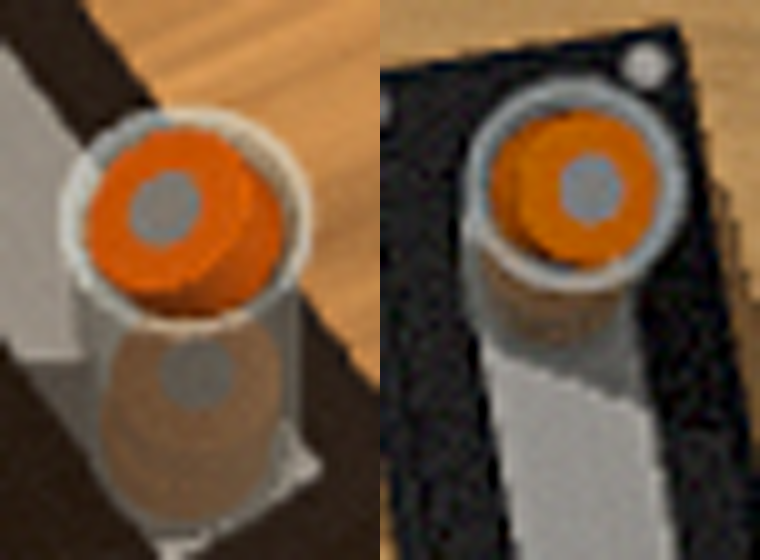

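```bash
python3 - <<'E'
from h import *
p,e=tri(np.array([301.15,245.35]),np.array([347.65,156.35]));print(p,e)
go(.643,-.076,.25,97.4)
E
```

```text
[ 0.6387 -0.0893  0.1735] 0.3305231773972537
tcp [0.5878 0.3734 0.2467] jaw 97.85 shift [  0.67 -45.27  -0.5 ] turn z 0.45 w 0.0642 t 32.45 z ax [-0.0028  0.0036 -1.    ] q7 0.73
```

Emit:
servo_tool([
  [0, -3.8, 0, 0, 0, 0],
  [0, -3.8, 0, 0, 0, 0],
  [0, -3.8, 0, 0, 0, 0],
  [0, -3.8, 0, 0, 0, 0],
  [0, -3.8, 0, 0, 0, 0],
  [0, -3.8, 0, 0, 0, 0],
  [0.1, -3.8, 0, 0, 0, 0],
  [0.1, -3.8, 0, 0, 0, 0],
  [0.1, -3.8, 0, 0, 0, 0],
  [0.1, -3.8, 0, 0, 0, 0],
  [0.1, -3.8, 0, 0, 0, 0],
  [0.1, -3.8, 0, 0, 0, 0],
], hand=-1)

```text
time_s: 33.45
tcp_pos: [0.6431, -0.0885, 0.2465]
tcp_rot: [-0.001, -0.064, 0.998, -0.0]
ft_force: [0.8, 1.1, 1.0]
width: 0.0
```

Emit:
servo_tool([
  [0, 0, 0, 0, 0, 0],
  [0, 0, 0, 0, 0, 0],
  [0, 0, 1, 0, 0, 0],
  [0, 0, 1, 0, 0, 0],
  [0, 0, 0, 0, 0, 0],
  [0, 0, 0, 0, 0, 0],
])

```text
time_s: 33.95
tcp_pos: [0.6429, -0.0833, 0.2255]
tcp_rot: [-0.002, -0.066, 0.998, 0.001]
ft_force: [0.3, -0.3, -0.1]
width: 0.0001
```

```bash
python3 - <<'E'
from h import *
go(.645,-.078,.205,97.4)
E
```

```text
tcp [ 0.6429 -0.0833  0.2255] jaw 97.57 shift [-0.28  0.5   2.05] turn z 0.17 w 0.0001 t 33.95 z ax [-0.0033  0.0011 -1.    ] q7 1.36
```

Emit:
servo_tool([
  [-0.3, 0.5, 1, 0, 0, 0],
  [0, 0, 1, 0, 0, 0],
  [0, 0, 0, 0, 0, 0],
  [0, 0, 0, 0, 0, 0],
])

```text
time_s: 34.28
tcp_pos: [0.6455, -0.079, 0.2056]
tcp_rot: [-0.001, -0.065, 0.998, 0.0]
ft_force: [-0.8, -0.9, 0.4]
width: 0.0002
```

Emit:
servo_tool([
  [0, 0, 0.2, 0, 0, 0],
  [0, 0, 0.2, 0, 0, 0],
  [0, 0, 0.2, 0, 0, 0],
])

```text
time_s: 34.53
tcp_pos: [0.6462, -0.0795, 0.2008]
tcp_rot: [-0.0, -0.065, 0.998, 0.0]
ft_force: [0.0, 0.1, -0.5]
width: 0.0002
```

Emit:
servo_tool([
  [0, 0, 0.2, 0, 0, 0],
  [0, 0, 0.1, 0, 0, 0],
])

```text
time_s: 34.7
tcp_pos: [0.6465, -0.0788, 0.198]
tcp_rot: [0.0, -0.065, 0.998, 0.001]
ft_force: [0.1, 0.4, 2.8]
width: -0.0001
```

Touching near the expected height; press on in small steps.

Emit:
servo_tool([
  [0, 0, 0.1, 0, 0, 0],
  [0, 0, 0.1, 0, 0, 0],
  [0, 0, 0, 0, 0, 0],
])

```text
time_s: 34.95
tcp_pos: [0.6457, -0.0796, 0.1953]
tcp_rot: [-0.001, -0.065, 0.998, 0.0]
ft_force: [-0.4, -0.2, 0.3]
width: 0.0002
```

Emit:
servo_tool([
  [0, 0, 0.2, 0, 0, 0],
  [0, 0, 0.2, 0, 0, 0],
  [0, 0, 0, 0, 0, 0],
])

```text
time_s: 35.2
tcp_pos: [0.6455, -0.0797, 0.191]
tcp_rot: [-0.001, -0.065, 0.998, 0.0]
ft_force: [-0.2, -0.4, 0.5]
width: 0.0001
```

Emit:
servo_tool([
  [0, 0, -3, 0, 0, 0],
  [0, 0, -3, 0, 0, 0],
  [0, 3, 0, 0, 0, 0],
  [0, 3.8, 0, 0, 0, 0],
  [0, 3.8, 0, 0, 0, 0],
  [0, 3.8, 0, 0, 0, 0],
  [0, 3.8, 0, 0, 0, 0],
  [0, 3.8, 0, 0, 0, 0],
  [0, 3.8, 0, 0, 0, 0],
  [0, 3.8, 0, 0, 0, 0],
  [0, 3.8, 0, 0, 0, 0],
], hand=0.5)

```text
time_s: 36.12
tcp_pos: [0.6024, 0.2533, 0.2519]
tcp_rot: [-0.001, -0.065, 0.998, 0.0]
ft_force: [0.3, -0.6, -0.5]
width: 0.0638
```

```bash
python3 - <<'E'
from h import *
s=snap("scene","s15");t=snap("top","t15")
for b in blobs(s,(5,170,120),(14,255,255)): print(b)
for nm in("s14","s15"):
    i=cv2.imread(f"pics/{nm}.png"); print(nm,[tuple(cv2.cvtColor(i[y:y+1,304:305],cv2.COLOR_BGR2HSV)[0,0]) for y in range(236,280,3)])
print(cores("scene",s,[(446.5,188),(426.5,153)]))
f=lambda i,x,y,k,w,h:cv2.resize(i[y:y+h,x:x+w],None,fx=k,fy=k,interpolation=cv2.INTER_CUBIC)
cv2.imwrite("pics/c15.png",np.hstack([f(s,285,225,10,38,56),f(t,327,138,10,38,56)]))
E
```

```text
(array([303. , 253.5,  26. ]), (297, 251, 13, 5))
(array([446.1, 188.6, 135. ]), (439, 181, 16, 16))
(array([429.9, 154.5,  33. ]), (425, 150, 9, 11))
s14 [(np.uint8(19), np.uint8(59), np.uint8(208)), (np.uint8(12), np.uint8(255), np.uint8(196)), (np.uint8(12), np.uint8(206), np.uint8(181)), (np.uint8(45), np.uint8(9), np.uint8(116)), (np.uint8(11), np.uint8(229), np.uint8(193)), (np.uint8(12), np.uint8(255), np.uint8(197)), (np.uint8(11), np.uint8(230), np.uint8(121)), (np.uint8(17), np.uint8(80), np.uint8(175)), (np.uint8(17), np.uint8(44), np.uint8(93)), (np.uint8(19), np.uint8(46), np.uint8(95)), (np.uint8(12), np.uint8(116), np.uint8(112)), (np.uint8(13), np.uint8(125), np.uint8(112)), (np.uint8(15), np.uint8(123), np.uint8(102)), (np.uint8(13), np.uint8(119), np.uint8(105)), (np.uint8(13), np.uint8(52), np.uint8(89))]
s15 [(np.uint8(19), np.uint8(50), np.uint8(184)), (np.uint8(16), np.uint8(96), np.uint8(143)), (np.uint8(13), np.uint8(54), np.uint8(76)), (np.uint8(13), np.uint8(58), np.uint8(79)), (np.uint8(19), np.uint8(48), np.uint8(74)), (np.uint8(11), np.uint8(232), np.uint8(120)), (np.uint8(12), np.uint8(226), np.uint8(114)), (np.uint8(28), np.uint8(23), np.uint8(167)), (np.uint8(19), np.uint8(44), np.uint8(93)), (np.uint8(14), np.uint8(130), np.uint8(110)), (np.uint8(14), np.uint8(127), np.uint8(110)), (np.uint8(14), np.uint8(118), np.uint8(104)), (np.uint8(15), np.uint8(119), np.uint8(105)), (np.uint8(13), np.uint8(123), np.uint8(102)), (np.uint8(16), np.uint8(42), np.uint8(92))]
[array([446.6856, 186.8676]), array([427.1859, 152.5204])]
```

```bash
python3 - <<'E'
from h import *
go(.5896,.3750,.028,97.4)
E
```

```text
tcp [0.5993 0.2615 0.2527] jaw 98.09 shift [-0.67 11.19 22.56] turn z 0.69 w 0.064 t 36.2167 z ax [-0.0023  0.0079 -1.    ] q7 0.86
```

Emit:
servo_tool([
  [-0.2, 3.6, 0, 0, 0, 0],
  [-0.2, 3.6, 0, 0, 0, 0],
  [-0.2, 3.6, 0, 0, 0, 0],
  [0, 0, 4, 0, 0, 0],
  [0, 0, 4, 0, 0, 0],
  [0, 0, 4, 0, 0, 0],
  [0, 0, 4, 0, 0, 0],
  [0, 0, 2, 0, 0, 0],
  [0, 0, 0, 0, 0, 0],
  [0, 0, 0, 0, 0, 0],
  [0, 0, 0, 0, 0, 0],
])

```text
time_s: 37.13
tcp_pos: [0.5957, 0.3608, 0.074]
tcp_rot: [0.001, -0.065, 0.998, 0.001]
ft_force: [0.5, 0.9, 0.8]
width: 0.0642
```

```bash
python3 - <<'E'
from h import *
go(.5896,.3750,.029,97.4)
E
```

```text
tcp [0.5957 0.3608 0.074 ] jaw 97.42 shift [0.43 1.47 4.5 ] turn z 0.02 w 0.0642 t 37.1333 z ax [ 0.0013  0.0029 -1.    ] q7 0.64
```

Emit:
servo_tool([
  [0.4, 1.5, 0, 0, 0, 0],
  [0, 0, 1, 0, 0, 0],
  [0, 0, 1, 0, 0, 0],
  [0, 0, 0, 0, 0, 0],
  [0, 0, 0, 0, 0, 0],
])

```text
time_s: 37.55
tcp_pos: [0.5883, 0.3734, 0.0511]
tcp_rot: [-0.001, -0.065, 0.998, -0.0]
ft_force: [-0.8, -0.2, -0.1]
width: 0.0642
```

```bash
python3 - <<'E'
from h import *
go(.5896,.3750,.029,97.4)
E
```

```text
tcp [0.5883 0.3734 0.0511] jaw 97.44 shift [-0.15  0.15  2.21] turn z 0.04 w 0.0642 t 37.55 z ax [-0.0021 -0.0011 -1.    ] q7 0.61
```

Emit:
servo_tool([
  [-0.1, 0.1, 1, 0, 0, 0],
  [0, 0, 0.8, 0, 0, 0],
  [0, 0, 0.4, 0, 0, 0],
  [0, 0, 0, 0, 0, 0],
  [0, 0, 0, 0, 0, 0],
])

```text
time_s: 37.97
tcp_pos: [0.5894, 0.3751, 0.0295]
tcp_rot: [-0.001, -0.065, 0.998, 0.0]
ft_force: [0.3, -0.1, 0.6]
width: 0.0641
```

Emit:
servo_tool([
  [0, 0, 0, 0, 0, 0],
  [0, 0, 0, 0, 0, 0],
  [0, 0, 0, 0, 0, 0],
  [0, 0, 0, 0, 0, 0],
  [0, 0, 0, 0, 0, 0],
], hand=-1)

```text
time_s: 38.38
tcp_pos: [0.59, 0.3757, 0.031]
tcp_rot: [0.0, -0.065, 0.998, 0.001]
ft_force: [-0.6, -0.2, 5.6]
width: 0.0369
```

Emit:
servo_tool([
  [0, 0, -1, 0, 0, 0],
  [0, 0, -3, 0, 0, 0],
  [0, 0, -4, 0, 0, 0],
  [0, 0, -4, 0, 0, 0],
  [0, 0, -4, 0, 0, 0],
  [0, 0, -4, 0, 0, 0],
  [0, 0, 0, 0, 0, 0],
  [0, 0, 0, 0, 0, 0],
])

```text
time_s: 39.05
tcp_pos: [0.5908, 0.3763, 0.2338]
tcp_rot: [0.002, -0.065, 0.998, 0.002]
ft_force: [-0.6, -0.6, -0.4]
width: 0.0369
```

```bash
python3 - <<'E'
from h import *
go(.6410,-.0855,.2,97.4)
s=snap("scene","s16")
print(cores("scene",s,[(426.5,153)]))
E
```

```text
tcp [0.5908 0.3763 0.2338] jaw 97.43 shift [  1.   -46.46   3.2 ] turn z 0.03 w 0.0369 t 39.05 z ax [ 0.004   0.0042 -1.    ] q7 0.71
[array([426.791 , 151.5626])]
```

Emit:
servo_tool([
  [0.1, -3.85, 0, 0, 0, 0],
  [0.1, -3.85, 0, 0, 0, 0],
  [0.1, -3.85, 0, 0, 0, 0],
  [0.1, -3.85, 0, 0, 0, 0],
  [0.1, -3.85, 0, 0, 0, 0],
  [0.1, -3.85, 0, 0, 0, 0],
  [0.1, -3.85, 0, 0, 0, 0],
  [0.1, -3.85, 0, 0, 0, 0],
  [0.1, -3.85, 0, 0, 0, 0],
  [0.1, -3.85, 0, 0, 0, 0],
  [0, -3.85, 0, 0, 0, 0],
  [0, -3.85, 0, 0, 0, 0],
])

```text
time_s: 40.1
tcp_pos: [0.6382, -0.0865, 0.2275]
tcp_rot: [-0.002, -0.065, 0.998, 0.001]
ft_force: [0.3, -0.2, -0.2]
width: 0.0371
```

Emit:
servo_tool([
  [0, 0, 0, 0, 0, 0],
  [0, 0, 0, 0, 0, 0],
  [0, 0, 1, 0, 0, 0],
  [0, 0, 0.5, 0, 0, 0],
  [0, 0, 0, 0, 0, 0],
  [0, 0, 0, 0, 0, 0],
  [0, 0, 0, 0, 0, 0],
])

```text
time_s: 40.68
tcp_pos: [0.6396, -0.083, 0.2146]
tcp_rot: [-0.001, -0.066, 0.998, 0.001]
ft_force: [0.6, -0.0, -1.2]
width: 0.0366
```

```bash
python3 - <<'E'
from h import *
go(.6405,-.0855,.192,97.4)
E
```

```text
tcp [ 0.6396 -0.083   0.2146] jaw 97.54 shift [-0.06 -0.26  2.26] turn z 0.14 w 0.0366 t 40.6833 z ax [-0.0011  0.001  -1.    ] q7 1.35
```

Emit:
servo_tool([
  [-0.05, -0.25, 1, 0, 0, 0],
  [0, 0, 0.4, 0, 0, 0],
  [0, 0, 0, 0, 0, 0],
  [0, 0, 0, 0, 0, 0],
  [0, 0, 0, 0, 0, 0],
])

```text
time_s: 41.1
tcp_pos: [0.6405, -0.0866, 0.2007]
tcp_rot: [-0.0, -0.065, 0.998, 0.0]
ft_force: [0.6, 0.2, 0.4]
width: 0.0371
```

```bash
python3 - <<'E'
from h import *
go(.6405,-.0855,.192,97.4)
E
```

```text
tcp [ 0.6405 -0.0866  0.2007] jaw 97.43 shift [-0.01  0.1   0.87] turn z 0.03 w 0.0371 t 41.1 z ax [-0.0008  0.0009 -1.    ] q7 1.34
```

Emit:
servo_tool([
  [0, 0.05, 0.3, 0, 0, 0],
  [0, 0, 0.3, 0, 0, 0],
  [0, 0, 0.2, 0, 0, 0],
  [0, 0, 0, 0, 0, 0],
  [0, 0, 0, 0, 0, 0],
])

```text
time_s: 41.52
tcp_pos: [0.6403, -0.0861, 0.1925]
tcp_rot: [-0.001, -0.065, 0.998, 0.0]
ft_force: [-0.2, 0.4, -0.6]
width: 0.0365
```

Emit:
servo_tool([
  [0, 0, 0, 0, 0, 0],
  [0, 0, 0, 0, 0, 0],
  [0, 0, 0, 0, 0, 0],
  [0, 0, -0.5, 0, 0, 0],
  [0, 0, -3, 0, 0, 0],
  [0, 0, -2, 0, 0, 0],
  [0, 0, 0, 0, 0, 0],
], hand=0.5)

```text
time_s: 42.1
tcp_pos: [0.6431, -0.0854, 0.2527]
tcp_rot: [0.004, -0.065, 0.998, 0.0]
ft_force: [1.0, 0.5, 1.0]
width: 0.0643
```

Emit:
servo_tool([
  [0.85, 3.8, 0, 0, 0, 0],
  [0.85, 3.8, 0, 0, 0, 0],
  [0.85, 3.8, 0, 0, 0, 0],
  [0.85, 3.8, 0, 0, 0, 0],
  [0.85, 3.8, 0, 0, 0, 0],
  [0.85, 3.8, 0, 0, 0, 0],
  [0.85, 3.8, 0, 0, 0, 0],
  [0.85, 3.8, 0, 0, 0, 0],
  [0.85, 3.8, 0, 0, 0, 0],
  [0.85, 3.8, 0, 0, 0, 0],
  [0.85, 3.8, 0, 0, 0, 0],
  [0.85, 3.8, 0, 0, 0, 0],
])

```text
time_s: 43.1
tcp_pos: [0.4794, 0.3544, 0.2484]
tcp_rot: [-0.0, -0.065, 0.998, 0.0]
ft_force: [1.2, 0.7, -0.6]
width: 0.064
```

```bash
python3 - <<'E'
from h import *
s=snap("scene","s17")
for b in blobs(s,(5,170,100),(14,255,255)): print(b)
print([tuple(map(int,cv2.cvtColor(s[y:y+1,304:305],cv2.COLOR_BGR2HSV)[0,0])) for y in range(236,280,3)])
go(.4638,.3955,.029,97.4)
E
```

```text
(array([303.4, 252. ,  61. ]), (296, 246, 16, 10))
(array([426.1, 153.7, 145. ]), (420, 146, 14, 16))
[(18, 60, 204), (17, 102, 143), (12, 50, 76), (19, 49, 73), (11, 231, 118), (16, 40, 153), (16, 35, 152), (17, 59, 195), (14, 157, 145), (15, 126, 101), (14, 129, 107), (16, 134, 99), (15, 124, 101), (15, 126, 99), (12, 49, 88)]
tcp [0.4738 0.3648 0.2494] jaw 98.08 shift [ 0.53  2.93 22.08] turn z 0.68 w 0.064 t 43.15 z ax [-0.0031  0.0109 -0.9999] q7 0.59
```

Emit:
servo_tool([
  [0.3, 2.5, 0, 0, 0, 0],
  [0, 0, 4, 0, 0, 0],
  [0, 0, 4, 0, 0, 0],
  [0, 0, 4, 0, 0, 0],
  [0, 0, 4, 0, 0, 0],
  [0, 0, 2, 0, 0, 0],
  [0, 0, 0, 0, 0, 0],
  [0, 0, 0, 0, 0, 0],
  [0, 0, 0, 0, 0, 0],
])

```text
time_s: 43.9
tcp_pos: [0.4747, 0.3785, 0.0698]
tcp_rot: [0.001, -0.065, 0.998, 0.001]
ft_force: [0.1, 0.0, 0.6]
width: 0.0642
```

```bash
python3 - <<'E'
from h import *
go(.4639,.3955,.029,97.4)
E
```

```text
tcp [0.4747 0.3785 0.0698] jaw 97.43 shift [0.86 1.82 4.09] turn z 0.03 w 0.0642 t 43.9 z ax [ 0.0008  0.003  -1.    ] q7 0.4
```

Emit:
servo_tool([
  [0.9, 1.8, 0, 0, 0, 0],
  [0, 0, 1, 0, 0, 0],
  [0, 0, 0.8, 0, 0, 0],
  [0, 0, 0, 0, 0, 0],
  [0, 0, 0, 0, 0, 0],
  [0, 0, 0, 0, 0, 0],
])

```text
time_s: 44.4
tcp_pos: [0.4633, 0.3932, 0.0502]
tcp_rot: [-0.0, -0.064, 0.998, 0.0]
ft_force: [-0.2, 0.3, -0.6]
width: 0.0637
```

```bash
python3 - <<'E'
from h import *
go(.4639,.3955,.029,97.4)
E
```

```text
tcp [0.4633 0.3932 0.0502] jaw 97.37 shift [-0.09  0.22  2.12] turn z -0.03 w 0.0637 t 44.4 z ax [-0.0005  0.0001 -1.    ] q7 0.36
```

Emit:
servo_tool([
  [-0.05, 0.15, 1, 0, 0, 0],
  [0, 0, 0.8, 0, 0, 0],
  [0, 0, 0.4, 0, 0, 0],
  [0, 0, 0, 0, 0, 0],
  [0, 0, 0, 0, 0, 0],
])

```text
time_s: 44.82
tcp_pos: [0.4626, 0.3953, 0.0275]
tcp_rot: [-0.001, -0.065, 0.998, 0.0]
ft_force: [-0.7, -0.3, -1.0]
width: 0.064
```

Emit:
servo_tool([
  [0, 0, 0, 0, 0, 0],
  [0, 0, 0, 0, 0, 0],
  [0, 0, 0, 0, 0, 0],
  [0, 0, 0, 0, 0, 0],
  [0, 0, 0, 0, 0, 0],
], hand=-1)

```text
time_s: 45.23
tcp_pos: [0.4631, 0.3959, 0.0289]
tcp_rot: [-0.0, -0.065, 0.998, 0.001]
ft_force: [-0.4, -0.9, 5.4]
width: 0.0371
```

Emit:
servo_tool([
  [0, 0, -1, 0, 0, 0],
  [0, 0, -3, 0, 0, 0],
  [0, 0, -4, 0, 0, 0],
  [0, 0, -4, 0, 0, 0],
  [0, 0, -4, 0, 0, 0],
  [0, 0, -4, 0, 0, 0],
  [0, 0, 0, 0, 0, 0],
  [0, 0, 0, 0, 0, 0],
])

```text
time_s: 45.9
tcp_pos: [0.4641, 0.3966, 0.2314]
tcp_rot: [0.002, -0.065, 0.998, 0.002]
ft_force: [-0.1, -1.5, -0.9]
width: 0.0369
```

```bash
python3 - <<'E'
from h import *
go(.6410,-.0855,.2,97.4)
E
```

```text
tcp [0.4641 0.3966 0.2314] jaw 97.42 shift [-11.31 -50.1    2.98] turn z 0.02 w 0.0369 t 45.9 z ax [ 0.0036  0.0046 -1.    ] q7 0.51
```

Emit:
servo_tool([
  [-0.9, -3.8, 0, 0, 0, 0],
  [-0.9, -3.8, 0, 0, 0, 0],
  [-0.9, -3.8, 0, 0, 0, 0],
  [-0.9, -3.8, 0, 0, 0, 0],
  [-0.9, -3.8, 0, 0, 0, 0],
  [-0.9, -3.8, 0, 0, 0, 0],
  [-0.9, -3.8, 0, 0, 0, 0],
  [-0.9, -3.8, 0, 0, 0, 0],
  [-0.9, -3.8, 0, 0, 0, 0],
  [-0.9, -3.8, 0, 0, 0, 0],
  [-0.9, -3.8, 0, 0, 0, 0],
  [-0.9, -3.8, 0, 0, 0, 0],
])

```text
time_s: 46.9
tcp_pos: [0.6284, -0.0451, 0.2259]
tcp_rot: [-0.002, -0.065, 0.998, 0.0]
ft_force: [2.4, 0.6, -0.0]
width: 0.0372
```

Emit:
servo_tool([
  [-0.4, -3.5, 0, 0, 0, 0],
  [0, -0.8, 0, 0, 0, 0],
  [0, 0, 0, 0, 0, 0],
  [0, 0, 1, 0, 0, 0],
  [0, 0, 0.5, 0, 0, 0],
  [0, 0, 0, 0, 0, 0],
  [0, 0, 0, 0, 0, 0],
])

```text
time_s: 47.48
tcp_pos: [0.638, -0.0827, 0.212]
tcp_rot: [-0.001, -0.066, 0.998, 0.001]
ft_force: [0.5, -0.2, -0.9]
width: 0.0371
```

```bash
python3 - <<'E'
from h import *
go(.6398,-.0857,.190,97.4)
E
```

```text
tcp [ 0.638  -0.0827  0.212 ] jaw 97.62 shift [-0.14 -0.32  2.2 ] turn z 0.22 w 0.0371 t 47.4833 z ax [-0.0026  0.0014 -1.    ] q7 1.34
```

Emit:
servo_tool([
  [-0.1, -0.2, 0.8, 0, 0, 0],
  [0, 0, 0.3, 0, 0, 0],
  [0, 0, 0, 0, 0, 0],
  [0, 0, 0, 0, 0, 0],
  [0, 0, 0, 0, 0, 0],
])

```text
time_s: 47.9
tcp_pos: [0.64, -0.0866, 0.2018]
tcp_rot: [-0.0, -0.065, 0.998, 0.0]
ft_force: [0.5, -0.2, -0.2]
width: 0.0368
```

```bash
python3 - <<'E'
from h import *
go(.6398,-.0857,.190,97.4)
E
```

```text
tcp [ 0.64   -0.0866  0.2018] jaw 97.44 shift [0.01 0.09 1.18] turn z 0.04 w 0.0368 t 47.9 z ax [-0.0007  0.0008 -1.    ] q7 1.34
```

Emit:
servo_tool([
  [0, 0.05, 0.4, 0, 0, 0],
  [0, 0, 0.4, 0, 0, 0],
  [0, 0, 0.3, 0, 0, 0],
  [0, 0, 0, 0, 0, 0],
  [0, 0, 0, 0, 0, 0],
])

```text
time_s: 48.32
tcp_pos: [0.6397, -0.0862, 0.1903]
tcp_rot: [-0.001, -0.065, 0.998, 0.0]
ft_force: [-0.0, -0.0, 0.1]
width: 0.0369
```

Emit:
servo_tool([
  [0, 0, 0, 0, 0, 0],
  [0, 0, 0, 0, 0, 0],
  [0, 0, 0, 0, 0, 0],
  [0, 0, -0.5, 0, 0, 0],
  [0, 0, -3, 0, 0, 0],
  [0, 0, -2, 0, 0, 0],
  [0, 0, 0, 0, 0, 0],
], hand=0.3)

```text
time_s: 48.9
tcp_pos: [0.6426, -0.0855, 0.2508]
tcp_rot: [0.004, -0.065, 0.998, 0.0]
ft_force: [0.7, -0.0, 1.4]
width: 0.0552
```

Emit:
servo_tool([
  [0.95, 3.65, 0, 0, 0, 0],
  [0.95, 3.65, 0, 0, 0, 0],
  [0.95, 3.65, 0, 0, 0, 0],
  [0.95, 3.65, 0, 0, 0, 0],
  [0.95, 3.65, 0, 0, 0, 0],
  [0, 0, 0, 0, 0, 0],
  [0, 0, 0, 0, 0, 0],
])

```text
time_s: 49.48
tcp_pos: [0.5683, 0.0916, 0.2466]
tcp_rot: [-0.0, -0.068, 0.998, 0.001]
ft_force: [0.0, -0.5, 0.9]
width: 0.0554
```

```bash
python3 - <<'E'
from h import *
s=snap("scene","s18");t=snap("top","t18")
f=lambda i,x,y,k,w,h:cv2.resize(i[y:y+h,x:x+w],None,fx=k,fy=k,interpolation=cv2.INTER_CUBIC)
cv2.imwrite("pics/c18.png",np.hstack([f(s,270,200,5,90,100),f(t,320,130,5,50,100)]))
go(.5685,.0882,.0445,97.4)
E
```

```text
tcp [0.5696 0.0876 0.2459] jaw 97.39 shift [ 0.09  0.08 20.14] turn z -0.01 w 0.0553 t 49.5833 z ax [-0.0006 -0.0005 -1.    ] q7 1.05
```

View pics/c18.png

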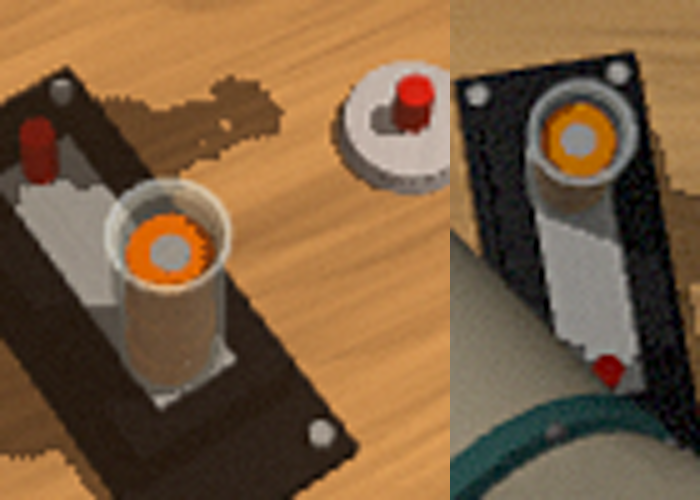

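Emit:
servo_tool([
  [0.1, 0, 4, 0, 0, 0],
  [0, 0, 4, 0, 0, 0],
  [0, 0, 4, 0, 0, 0],
  [0, 0, 4, 0, 0, 0],
  [0, 0, 1, 0, 0, 0],
  [0, 0, 0, 0, 0, 0],
  [0, 0, 0, 0, 0, 0],
  [0, 0, 0, 0, 0, 0],
])

```text
time_s: 50.25
tcp_pos: [0.57, 0.0888, 0.0781]
tcp_rot: [0.002, -0.064, 0.998, 0.001]
ft_force: [0.5, -0.9, -0.2]
width: 0.0555
```

```bash
python3 - <<'E'
from h import *
p,e=tri(np.array([303.6,249.9]),np.array([(578-450+.5)/5-.5+320,(141.5)/5-.5+130]));print(p,e)
go(.5686,.0882,.0445,97.4)
E
```

```text
[ 0.6404 -0.0846  0.1502] 0.2965609904021562
tcp [0.57   0.0888 0.0781] jaw 97.38 shift [ 0.15 -0.04  3.36] turn z -0.02 w 0.0555 t 50.25 z ax [ 0.0029  0.0017 -1.    ] q7 0.87
```

Emit:
servo_tool([
  [0.1, 0, 1.5, 0, 0, 0],
  [0, 0, 1.3, 0, 0, 0],
  [0, 0, 0.8, 0, 0, 0],
  [0, 0, 0, 0, 0, 0],
  [0, 0, 0, 0, 0, 0],
  [0, 0, 0, 0, 0, 0],
])

```text
time_s: 50.75
tcp_pos: [0.5675, 0.0887, 0.0405]
tcp_rot: [0.0, -0.065, 0.998, 0.0]
ft_force: [0.3, 0.2, 0.0]
width: 0.0557
```

Emit:
servo_tool([
  [0, 0, 0, 0, 0, 0],
  [0, 0, 0, 0, 0, 0],
  [0, 0, 0, 0, 0, 0],
  [0, 0, 0, 0, 0, 0],
  [0, 0, 0, 0, 0, 0],
  [0, 0, 0, 0, 0, 0],
], hand=-1)

```text
time_s: 51.25
tcp_pos: [0.5673, 0.0886, 0.0404]
tcp_rot: [-0.0, -0.065, 0.998, 0.0]
ft_force: [-0.9, -0.2, 6.2]
width: 0.0182
```

Emit:
servo_tool([
  [0, 0, -0.5, 0, 0, 0],
  [0, 0, -2.5, 0, 0, 0],
  [0, 0, -4, 0, 0, 0],
  [0, 0, -4, 0, 0, 0],
  [0, 0, -4, 0, 0, 0],
  [0, 0, -4, 0, 0, 0],
  [0, 0, -2.5, 0, 0, 0],
  [0, 0, 0, 0, 0, 0],
  [0, 0, 0, 0, 0, 0],
])

```text
time_s: 52.0
tcp_pos: [0.5678, 0.0883, 0.2563]
tcp_rot: [0.001, -0.065, 0.998, 0.0]
ft_force: [0.5, -0.7, -1.1]
width: 0.0181
```

```bash
python3 - <<'E'
from h import *
go(.6405,-.0857,.22,97.4)
E
```

```text
tcp [0.5678 0.0883 0.2563] jaw 97.41 shift [ -4.96 -18.2    3.63] turn z 0.01 w 0.0181 t 52.0 z ax [ 0.002   0.0008 -1.    ] q7 1.05
```

```bash
python3 - <<'E'
from h import *
print(onz("scene",np.array([352.6,217.2]),.044))
E
```

```text
[0.5672 0.091  0.044 ]
```

Emit:
servo_tool([
  [-1, -3.6, 0, 0, 0, 0],
  [-1, -3.6, 0, 0, 0, 0],
  [-1, -3.6, 0, 0, 0, 0],
  [-1, -3.6, 0, 0, 0, 0],
  [-1, -3.6, 0, 0, 0, 0],
  [0, 0, 0, 0, 0, 0],
  [0, 0, 0, 0, 0, 0],
  [0, 0, 0, 0, 0, 0],
])

```text
time_s: 52.67
tcp_pos: [0.6389, -0.0832, 0.2527]
tcp_rot: [-0.002, -0.065, 0.998, 0.001]
ft_force: [-1.6, 0.4, -1.1]
width: 0.0182
```

```bash
python3 - <<'E'
from h import *
go(.6400,-.0857,.2015,97.4)
E
```

```text
tcp [ 0.6389 -0.0832  0.2527] jaw 97.44 shift [-0.1  -0.28  5.12] turn z 0.04 w 0.0182 t 52.6667 z ax [-0.0046  0.0021 -1.    ] q7 1.37
```

Emit:
servo_tool([
  [-0.1, -0.2, 1.5, 0, 0, 0],
  [0, 0, 1.5, 0, 0, 0],
  [0, 0, 0.5, 0, 0, 0],
  [0, 0, 0, 0, 0, 0],
  [0, 0, 0, 0, 0, 0],
  [0, 0, 0, 0, 0, 0],
])

```text
time_s: 53.17
tcp_pos: [0.6417, -0.0846, 0.2205]
tcp_rot: [0.0, -0.065, 0.998, 0.001]
ft_force: [0.2, 1.0, -1.6]
width: 0.0178
```

```bash
python3 - <<'E'
from h import *
go(.6405,-.0857,.2015,97.4)
E
```

```text
tcp [ 0.6417 -0.0846  0.2205] jaw 97.5 shift [ 0.13 -0.1   1.9 ] turn z 0.1 w 0.0178 t 53.1667 z ax [ 0.0001  0.001  -1.    ] q7 1.35
```

Emit:
servo_tool([
  [0.1, -0.1, 0.5, 0, 0, 0],
  [0, 0, 0.4, 0, 0, 0],
  [0, 0, 0.4, 0, 0, 0],
  [0, 0, 0, 0, 0, 0],
  [0, 0, 0, 0, 0, 0],
])

```text
time_s: 53.58
tcp_pos: [0.6402, -0.0867, 0.2063]
tcp_rot: [-0.001, -0.065, 0.998, 0.0]
ft_force: [-0.1, 0.5, -0.6]
width: 0.0181
```

Emit:
servo_tool([
  [0, 0, 0.2, 0, 0, 0],
  [0, 0, 0.2, 0, 0, 0],
  [0, 0, 0, 0, 0, 0],
  [0, 0, 0, 0, 0, 0],
])

```text
time_s: 53.92
tcp_pos: [0.6404, -0.0866, 0.2026]
tcp_rot: [-0.001, -0.065, 0.998, 0.0]
ft_force: [0.2, -0.7, -1.5]
width: 0.0179
```

Emit:
servo_tool([
  [0, 0, 0.1, 0, 0, 0],
  [0, 0, 0.1, 0, 0, 0],
  [0, 0, 0, 0, 0, 0],
])

```text
time_s: 54.17
tcp_pos: [0.6404, -0.0866, 0.2006]
tcp_rot: [-0.0, -0.065, 0.998, 0.0]
ft_force: [-0.5, -0.4, -1.5]
width: 0.0175
```

Emit:
servo_tool([
  [0, 0, 0.1, 0, 0, 0],
  [0, 0, 0.1, 0, 0, 0],
  [0, 0, 0, 0, 0, 0],
])

```text
time_s: 54.42
tcp_pos: [0.6405, -0.0866, 0.2004]
tcp_rot: [-0.0, -0.065, 0.998, -0.0]
ft_force: [-3.4, -0.4, 9.0]
width: 0.0182
```

Emit:
servo_tool([
  [0, 0, -0.1, 0, 0, 0],
  [0, 0, 0, 0, 0, 0],
  [0, 0, 0, 0, 0, 0],
  [0, 0, 0, 0, 0, 0],
  [0, 0, 0, 0, 0, 0],
  [0, 0, -2, 0, 0, 0],
  [0, 0, -4, 0, 0, 0],
  [0, 0, -2, 0, 0, 0],
  [0, 0, 0, 0, 0, 0],
], hand=0.3)

```text
time_s: 55.17
tcp_pos: [0.6433, -0.0858, 0.2849]
tcp_rot: [0.004, -0.065, 0.998, 0.0]
ft_force: [0.9, 0.0, -0.1]
width: 0.0558
```

Emit:
servo_tool([
  [3, 3, 0, 0, 0, 0],
  [3, 3, 0, 0, 0, 0],
  [2, 3, 0, 0, 0, 0],
  [1, 4, 0, 0, 0, 0],
  [0, 4, 0, 0, 0, 0],
  [0, 4, 0, 0, 0, 0],
  [0, 0, 0, 0, 0, 0],
  [0, 0, 0, 0, 0, 0],
  [0, 0, 0, 0, 0, 0],
])

```text
time_s: 55.92
tcp_pos: [0.5252, 0.1084, 0.2794]
tcp_rot: [-0.001, -0.065, 0.998, -0.0]
ft_force: [0.6, 0.5, 0.3]
width: 0.0556
```

```bash
python3 - <<'E'
from h import *
s=snap("scene","s19");t=snap("top","t19")
f=lambda i,x,y,k,w,h:cv2.resize(i[y:y+h,x:x+w],None,fx=k,fy=k,interpolation=cv2.INTER_CUBIC)
cv2.imwrite("pics/c19.png",np.hstack([f(s,250,195,5,90,110),f(t,310,120,5,65,110)]))
E
```

```text
(no output)
```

View pics/c19.png

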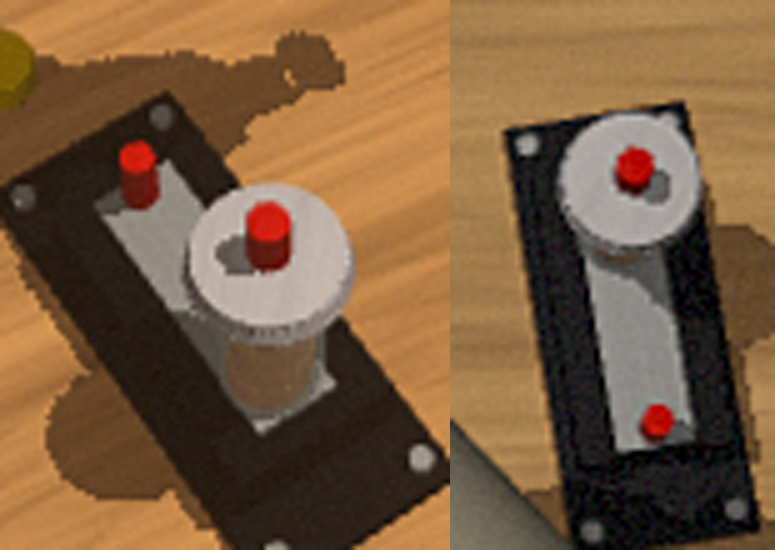

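```bash
python3 - <<'E'
from h import *
f=lambda c,o:(np.array(c)+.5)/5-.5+o
print("cap knob",tri(f((269,215),(250,195)),f((635-450,164),(310,120))))
print("shutter knob",tri(f((137,155),(250,195)),f((657-450,417),(310,120))))
a=cv2.imread("pics/scene0.png");b=cv2.imread("pics/s19.png")
for n in ("s19",):
    s=r.snapshot("scene")[...,::-1].copy()
for nm,x,y in[("pink",202,214),("green",181,232),("yellow",249,209),("roll",370,161),("die",404,216),("tin",453,230),("driver",190,305)]:
    print(nm,cv2.absdiff(a[y-12:y+13,x-12:x+13],s[y-12:y+13,x-12:x+13]).mean().round(1))
print([x for x in blobs(s,(5,170,120),(14,255,255))])
r.sign_off()
E
```

```text
cap knob (array([ 0.6407, -0.0844,  0.2085]), np.float64(0.3763394021815998))
shutter knob (array([ 0.5275, -0.1   ,  0.0926]), np.float64(0.10335979723959099))
pink 43.6
green 6.2
yellow 37.5
roll 7.9
die 8.1
tin 5.9
driver 6.8
[]
the job is handed in; nothing more can be done
```

The feeder is refilled and the job is handed in. The shutter is pushed to its stop, all five orange cartridges are stacked in the tube, and the cap is back on.

**What went wrong on the way:** the third cartridge stuck tilted in the tube's flare when I released it. I pressed its high side down lightly with the closed fingertips and it dropped in. The other four fell in cleanly.

**Last checks:**
- **Shutter:** its knob measures about 114 mm from the tube's axis, against 115 mm when fully closed. It had also stopped moving under a rising push.
- **Cartridges:** the top of the stack measured 150 mm above the table and looked level. That is what five flat cartridges on the closed shutter should give. No orange is left on the table.
- **Cap:** it looks level in both camera views and centred over the tube. While I was seating it, the arm met the rim at about the expected height.

**Checks that disagreed or were weak:**
- The cap's knob measured 208 mm high by camera, against 205 mm expected. I put that down to reading error, since it read 205.3 mm before I started.
- The image comparison showed the green look-alike, label roll, die, tin and screwdriver unchanged.
- The same comparison showed differences at the pink and yellow look-alikes. In the last picture the visible part of the yellow one lies in the arm's shadow, so I think that is the cause. I did not confirm it for either one, but the arm was not sent to them at any point.

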